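# Transfer the stripped-down parts to the build rack in reverse order

### The arm

A 6-joint arm with a two-finger parallel gripper is mounted at the origin on a cart in front of the work surface, level with it; the furniture and walls round the work are solid. World frame = base frame: x ahead of the robot, y to its left, z up, the work surface at z = 0. Lengths are in m, angles in rad, forces in N, time in s.
With the tool pointing down it reaches from about 0.275 to 0.825 m from the base axis. Payload 4.9 kg.
Tool frame: the origin (TCP) lies on the centre line of the jaws, within the pads' length; the fingertips stand 14 mm ahead of it and the grasp point (between the pads) lies 5 mm behind it (tip_reach is the distance from the TCP to the fingertips, in m); z points along the fingers, y is the line along which they close (so a half turn about z gives the same grasp; the last joint's range is limited). The gripper opens to 85 mm and grips with 20 to 120 N. Pads are 22 mm wide; open, the fingers measure 114 mm over their backs; the gripper's body (76 mm by 85 mm) begins 54 mm behind the grasp point. The pads swing forward as they close: fully open they stand 13 mm farther back than shut.
Start: joints at [-1.253, 0.326, -0.193, 1.052, 0, 1.437], TCP at [0.24, -0.495, 0.245] pointing down, gripper open.
Joint ranges: [-2.65, 2.65], [-0.97, 1.79], [-1.3, 1.35], [-1.93, 2.1], [-1.47, 1.37], [-3.14, 3.14]. Speed limits (rad/s): [2.57, 2.57, 3.14, 3.14, 3.14, 3.14].

### API

Orientations are given as a 3x3 rotation matrix whose columns are the frame's x, y, z axes.
In Python, from plant import * gives the robot as it stands.
- The arm moves only by the tool step_arm, never from a script. Its argument "commands" is a list of rows, each an object of numbers: "tx", "ty", "tz": the shift along the tool's x, y, z in units of 25 mm (1.0 is 25 mm); "rx", "ry", "rz": the turn, a rotation vector about the tool's x, y, z in units of 10 degrees (1.0 is 10 degrees); "grip": the opening, from -1 (shut) to 1 (fully open). In form: [{"tx": .., "ty": .., "tz": .., "rx": .., "ry": .., "rz": .., "grip": ..}, ...]. A call has 1 to 12 rows; each row shifts and turns the commanded pose from where the row before left it, along the tool's axes as they then stand; what a row does not reach is not made up. A row lasts 1/8 s, in which the tool goes at most 62.5 mm and 10.7 degrees, less where a joint would pass 70% of its speed; a pose out of reach is approached as far as the arm can. A call is refused whole if a number of a shift passes 1 or a number of a turn 1, either way. A call with a gripper value outside its range is refused whole. The fingers move at their own pace and stop on an object; "grip_force" is the grip in N (left out, the last holds). Time passes only in rows, so rows that do not move let the fingers close. It gives the time, the measured TCP pose, the force, the opening and the grip force at its end, in the units of the state.
- sense(): the state, without advancing time (a new reading comes with each control period).
- grab_frame(name): name is "scene" or "top" or "wrist"; returns (picture, depth): 400x640x3 uint8, red, green, blue; 400x640 float32, m along the optical axis (not along the pixel's ray), 0 where there is no reading.
- get_calibration(name): a dict with "K" (3x3 intrinsics, pixels), "pose" (4x4, takes a point from camera to world coordinates); the wrist camera has in their place "tool_from_camera" (4x4, takes a point from camera to tool coordinates, whose origin is the TCP and whose axes are the flange's). Camera axes: x right, y down, z forward; pixel columns grow to the right and rows downward; lengths in m; the calibration is good to about 2 mm. A picture is of the moment at which its call begins: read the wrist's pose just before it. get_calibration takes no time and is no camera call.
- finish_job(): hands the job in; it is judged then, once.
The state is a dict: "time": time; "joint_positions": joint angles; "joint_vel": joint speeds; "tau": joint torques, N m; "tool_pos": TCP position; "tool_rot": TCP orientation; "contact_force": force on the tool from outside, world axes, zero at the start; "wrist_torque": the same for the moment, N m; "opening": opening from 0.0 (shut) to 1.0 (fully open); "grip_force": force on a finger pad.
Only numpy, scipy, OpenCV 4.12 (cv2) and the standard library are available. Lean on these libraries where they do the work, as an engineer would, in place of code of your own. Each camera call takes 0.05 s, during which the arm holds its last target. There are 200 camera calls.

### The job

The four parts taken out of the instrument (relay, round connector, battery, small circuit board) stand in the blue rack in the order they came off, counted from its orange end. Move each of them to the white rack in reverse order for refitting, so that the part now nearest the orange end of the blue rack goes to the bay farthest from the orange end of the white rack, and so on, and the last one comes to stand next to the white rack's orange end. Set every part down flat in the middle of its bay, right way up and lying across the rack as it did before, let go of it, and leave the things round about (such as the reel and the cutters) where they are.

Things in the scene. Friction and masses are not known exactly. Their poses are not given: they have to be found in the camera images.
- strip_rack: Blue rack on the left, holding the parts at the start; shape as the white rack, orange end block at its +x end, fixed, pose varies. Its pads are coloured and shuffled. Origin: centre of underside. Between the racks stands an open instrument case: walls 67 mm high at world x 0.49-0.70, y -0.04-0.26 m; upright panel 0.23 m high at its far side (x 0.67-0.75).
- build_rack: White rack on the right, empty, fixed, pose varies: plate 252 (x) x 74 (y) x 6 mm, origin centre of underside. Four bays along its x at -90, -30, 30, 90 mm, y=0, each with a black pad 44 (x) x 28 (y), top at 20 mm; beside the pad (+-y) only the 6 mm plate. Ribs 3 mm thick, 15 mm high at x -60, 0, 60. Orange end block, 26 mm high, at +x (far end); white wall, 22 mm high, at -x.
- relay: Plug-in relay, clear box cover on a black foot, standing, 22 (its x) x 29 (its y) x 41 mm (z, up). Origin: centre of the underside. Its y axis lies across the blue rack (along the rack's y) at the start, within 6 degrees; which bay varies.
- plug: Pale round connector with a black face and gold pins, lying, 49 (its x, lengthwise) x 24 x 24 mm. Solid from x = -20 to +24 mm. Origin: middle of the underside. Its x axis lies across the blue rack (along the rack's y) at the start, within 6 degrees; which bay varies.
- cell: AA battery, white and red, lying, 15 x 50 (its y, lengthwise) x 15 mm; it does not roll. Origin: middle of the underside. Its y axis lies across the blue rack (along the rack's y) at the start, within 6 degrees; which bay varies.
- board: Green circuit board, components on top, 42 (its x) x 60 (its y) x 14 mm. The board proper is 2 mm thick, 2.2 to 4.2 mm above the origin (middle of underside); pins below sink into the pad, so at rest the origin is 17.8 mm above the worktop. Its two short edges stand 16 mm out past the pad and can be gripped, 60 mm apart. Its y axis lies across the blue rack (along the rack's y) at the start, within 6 degrees; which bay varies.
- pad_red: Red rubber pad 44 x 28 x 14 mm on a skirt of its colour, 54 x 72 x 2 mm, that fills the bay floor, fixed in one of the blue rack's bays (at -90, -30, 30 or 90 mm along that rack's x). At the start the relay rests on it; the pad stays when the relay has gone. Origin: centre of its underside, 6 mm above the worktop; its top is at 20 mm. Axes parallel to the rack's.
- pad_yellow: Yellow rubber pad 44 x 28 x 14 mm on a skirt of its colour, 54 x 72 x 2 mm, that fills the bay floor, fixed in one of the blue rack's bays (at -90, -30, 30 or 90 mm along that rack's x). At the start the connector rests on it; the pad stays when the connector has gone. Origin: centre of its underside, 6 mm above the worktop; its top is at 20 mm. Axes parallel to the rack's.
- pad_green: Green rubber pad 44 x 28 x 14 mm on a skirt of its colour, 54 x 72 x 2 mm, that fills the bay floor, fixed in one of the blue rack's bays (at -90, -30, 30 or 90 mm along that rack's x). At the start the battery rests on it; the pad stays when the battery has gone. Origin: centre of its underside, 6 mm above the worktop; its top is at 20 mm. Axes parallel to the rack's.
- pad_grey: Grey rubber pad 44 x 28 x 14 mm on a skirt of its colour, 54 x 72 x 2 mm, that fills the bay floor, fixed in one of the blue rack's bays (at -90, -30, 30 or 90 mm along that rack's x). At the start the circuit board rests on it; the pad stays when the circuit board has gone. Origin: centre of its underside, 6 mm above the worktop; its top is at 20 mm. Axes parallel to the rack's.
- wick_reel: Bystander: small flat brass-coloured reel, 45 mm across, 11 mm high, between the robot and the instrument case. Origin: centre of its underside. Leave it alone.
- cutters: Bystander: side cutters with black and blue handles lying flat, 115 x 64 x 11 mm, near the reel. Origin: centre of the underside. Leave them alone.
There are look-alikes about, which are no part of the job. Leave any brown, pink or red look-alike of the board alone.

How it is judged:
By the outcome, as a careful person would: the job done as asked, in the order asked, and still so for the second after the job is handed in, with the robot touching nothing.
It also fails if it takes over 122 s, if anything falls off the work surface, if the arm or the gripper's body presses on something with over 40 N, if the wrist force passes 120 N, or if a joint passes its speed limit or range.

## Working session

There is one attempt and no reset: what is moved stays moved. The work goes in short steps, Python scripts to look and compute and a tool call to move; the robot and the scene stay as the last step left them, time stands still between calls to the robot, and variables do not carry over. Pictures are saved under pics/ and viewed, at most 17 in all, crops included, and the job is handed in when it is done.

Besides the shell and the picture viewer there is one more tool, called after "Call:" as a command line: name --argument value ..., lists and objects as JSON in quotes. step_arm: Moves the arm, as the interface text tells. Its arguments: {"type":"object","properties":{"commands":{"type":"array","items":{"type":"object","properties":{"tx":{"type":"number"},"ty":{"type":"number"},"tz":{"type":"number"},"rx":{"type":"number"},"ry":{"type":"number"},"rz":{"type":"number"},"grip":{"type":"number"}}}},"grip_force":{"type":"number"}},"required":["commands"]}

```bash
ls; mkdir -p pics; python3 - <<'E'
from plant import *
import cv2,numpy as np
np.set_printoptions(precision=4,suppress=True)
for n in ("top","scene"):
    im,d=grab_frame(n); c=get_calibration(n); print(n,c["K"],c["pose"])
    cv2.imwrite(f"pics/{n}0.png",im[:,:,::-1]); np.savez(f"{n}0.npz",im=im,d=d)
print(get_calibration("wrist")); s=sense(); print(s)
E
```

```text
pics
top [[381.9242   0.     328.4955]
 [  0.     381.9242 195.4523]
 [  0.       0.       1.    ]] [[-0.0129 -0.982   0.1886  0.2717]
 [-0.9999  0.0133  0.0009  0.1713]
 [-0.0034 -0.1886 -0.9821  1.1061]
 [ 0.      0.      0.      1.    ]]
scene [[463.4089   0.     318.3463]
 [  0.     463.4089 204.0574]
 [  0.       0.       1.    ]] [[-0.7964 -0.3647  0.4824 -0.1214]
 [-0.6043  0.4502 -0.6573  1.0239]
 [ 0.0226 -0.815  -0.579   0.7879]
 [ 0.      0.      0.      1.    ]]
{'K': array([[292.5684,   0.    , 319.2206],
       [  0.    , 292.5684, 199.1314],
       [  0.    ,   0.    ,   1.    ]]), 'tool_from_camera': array([[-0.0003, -0.9512, -0.3085,  0.0794],
       [ 1.    , -0.0005,  0.0006,  0.0009],
       [-0.0008, -0.3085,  0.9512, -0.1272],
       [ 0.    ,  0.    ,  0.    ,  1.    ]])}
{'time': 0.1, 'joint_positions': array([-1.2532,  0.3268, -0.1935,  1.052 ,  0.    ,  1.4366]), 'joint_vel': array([-0.0003,  0.0005,  0.0013,  0.0002,  0.0003, -0.0011]), 'tau': array([  0.0013, -44.4239,  26.3038,   0.0079,  -0.0001,  -0.    ]), 'tool_pos': array([ 0.24  , -0.4944,  0.2446]), 'tool_rot': array([[ 0.8997,  0.4366, -0.0004],
       [ 0.4366, -0.8997,  0.0014],
       [ 0.0002, -0.0015, -1.    ]]), 'contact_force': array([-1.0349,  0.4704,  0.8022]), 'wrist_torque': array([-0.0077,  0.0251, -0.0079]), 'grip_force': 0.0, 'opening': 0.9945970713588775}
```

View pics/top0.png

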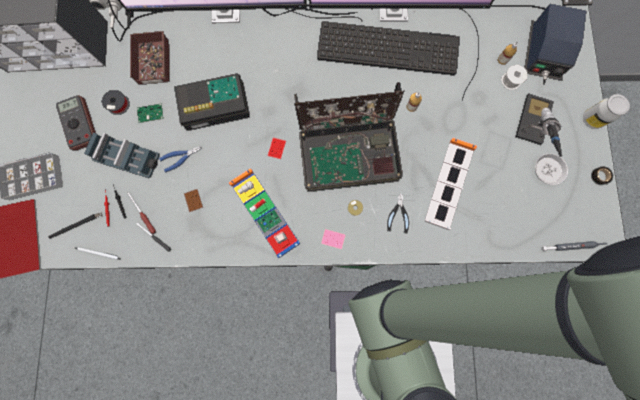

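View pics/scene0.png

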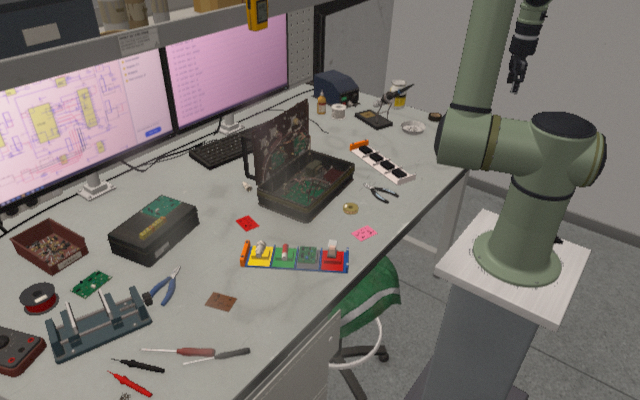

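```bash
cat > h.py <<'E'
import numpy as np,cv2
from plant import *
np.set_printoptions(precision=4,suppress=True)
def ray(u,v,K,P,z):
    d=P[:3,:3]@np.linalg.solve(K,[u,v,1.]); o=P[:3,3]; return o+d*(z-o[2])/d[2]
def wristP(s):
    T=np.eye(4);T[:3,:3]=s["tool_rot"];T[:3,3]=s["tool_pos"]; return T@get_calibration("wrist")["tool_from_camera"]
E
python3 - <<'E'
from h import *
ims=[]
for n,(a,b,c,d) in (("top",(160,265,225,305)),("scene",(225,285,230,360)),("top",(130,235,415,485))):
    im=np.load(f"{n}0.npz")["im"]; ims.append(cv2.resize(im[a:b,c:d],None,fx=3.7,fy=3.7,interpolation=cv2.INTER_CUBIC))
H=max(i.shape[0] for i in ims)
o=np.hstack([cv2.copyMakeBorder(i,0,H-i.shape[0],0,0,cv2.BORDER_CONSTANT) for i in ims]); o=cv2.resize(o,(800,int(H*800/o.shape[1])))
cv2.imwrite("pics/crop.png",o[:,:,::-1])
im=np.load("top0.npz")["im"]; c=get_calibration("top"); hsv=cv2.cvtColor(im,cv2.COLOR_RGB2HSV)
def blobs(m,z,amin,name):
    n,l,st,ce=cv2.connectedComponentsWithStats(m.astype(np.uint8))
    for i in range(1,n):
        if st[i,4]>=amin and 120<ce[i,1]<265 and 225<ce[i,0]<490: print(name,ce[i],st[i,4],ray(*ce[i],c["K"],c["pose"],z))
h,s,v=[hsv[:,:,i].astype(int) for i in range(3)]
blobs((h>5)&(h<17)&(s>180)&(v>150),.026,15,"orange")
blobs((h>24)&(h<35)&(s>150)&(v>120),.01,15,"yellow")
blobs((h>45)&(h<80)&(s>100)&(v>90),.01,15,"green")
blobs(((h<4)|(h>175))&(s>180)&(v>120),.01,15,"red")
m=(v<70)&(np.arange(640)[None]>425)&(np.arange(640)[None]<480); blobs(m,.02,25,"blackpad")
blobs((h>105)&(h<125)&(s>150)&(v>80),.006,5,"blue")
E
```

```text
orange [463.0448 143.6567] 67 [ 0.6295 -0.227   0.026 ]
orange [240.6557 177.082 ] 61 [0.5371 0.4271 0.026 ]
yellow [249.557  188.8903] 237 [0.505  0.4037 0.01  ]
green [335.2583 163.4667] 840 [0.5787 0.151  0.01  ]
green [312.9714 170.0571] 35 [0.5594 0.2173 0.01  ]
green [259.9077 205.2154] 325 [0.456  0.3723 0.01  ]
green [268.7358 220.3731] 193 [0.4113 0.3458 0.01  ]
red [276.4175 147.8252] 206 [0.6296 0.3264 0.01  ]
red [259.5    203.2083] 24 [0.462  0.3736 0.01  ]
red [282.1723 240.0473] 296 [0.3542 0.3064 0.01  ]
blackpad [458.973  156.1171] 111 [ 0.5933 -0.2142  0.02  ]
blackpad [453.1607 174.5   ] 112 [ 0.5378 -0.1929  0.02  ]
blackpad [447.2328 193.3793] 116 [ 0.4818 -0.1716  0.02  ]
blackpad [441.3109 212.4622] 119 [ 0.4263 -0.1506  0.02  ]
blue [287.7059 249.0882] 34 [0.3286 0.2909 0.006 ]
```

View pics/crop.png

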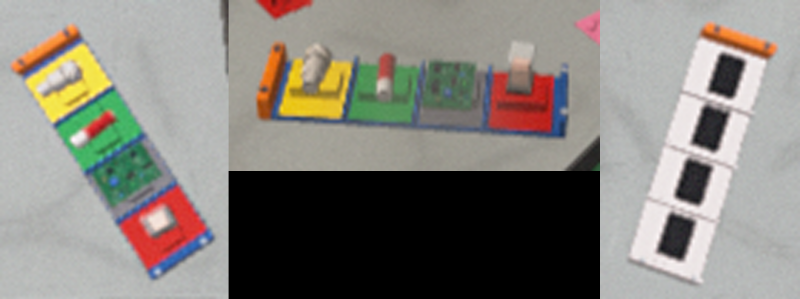

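```bash
cat >> h.py <<'E'
def yaw(R): return np.degrees(np.arctan2(R[1,0],R[0,0]))
def go(x,y,z,yw,nmin=1,start=None):
    "uniform tool-frame rows reaching the pose, tool pointing down"
    if start is None:
        s=sense(); start=(*s["tool_pos"],yaw(s["tool_rot"]))
    x0,y0,z0,y00=start; dy=(yw-y00+180)%360-180; d=np.array([x-x0,y-y0])
    for N in range(nmin,60):
        A=np.zeros((2,2))
        for k in range(N):
            a=np.radians(y00+dy*k/N); A+=[[np.cos(a),np.sin(a)],[np.sin(a),-np.cos(a)]]
        t=np.linalg.solve(A,d)/.025; tz=-(z-z0)/.025/N; rz=-dy/10/N
        if max(abs(t).max(),abs(tz),abs(rz))<=1: break
    print(f"from {np.round(start,4)} N={N} tx={t[0]:.3f} ty={t[1]:.3f} tz={tz:.3f} rz={rz:.3f}")
    return (x,y,z,yw)
E
python3 - <<'E'
from h import *
go(.45,-.22,.22,69)
E
```

```text
from [ 0.24   -0.4944  0.2446 25.8861] N=15 tx=0.937 ty=-0.108 tz=0.066 rz=-0.287
```

Call:
step_arm --commands '[{"tx":0.94,"ty":-0.11,"tz":0.07,"rz":-0.29,"grip":1},{"tx":0.94,"ty":-0.11,"tz":0.07,"rz":-0.29,"grip":1},{"tx":0.94,"ty":-0.11,"tz":0.07,"rz":-0.29,"grip":1},{"tx":0.94,"ty":-0.11,"tz":0.07,"rz":-0.29,"grip":1},{"tx":0.94,"ty":-0.11,"tz":0.07,"rz":-0.29,"grip":1},{"tx":0.94,"ty":-0.11,"tz":0.07,"rz":-0.29,"grip":1},{"tx":0.94,"ty":-0.11,"tz":0.07,"rz":-0.29,"grip":1},{"tx":0.94,"ty":-0.11,"tz":0.07,"rz":-0.29,"grip":1},{"tx":0.94,"ty":-0.11,"tz":0.07,"rz":-0.29,"grip":1},{"tx":0.94,"ty":-0.11,"tz":0.07,"rz":-0.29,"grip":1},{"tx":0.94,"ty":-0.11,"tz":0.07,"rz":-0.29,"grip":1},{"tx":0.94,"ty":-0.11,"tz":0.07,"rz":-0.29,"grip":1}]'

```text
validation failed for argument at $.co...
```

Call:
step_arm --commands '[{"tx":0.94,"ty":-0.11,"tz":0.07,"rz":-0.29},{"tx":0.94,"ty":-0.11,"tz":0.07,"rz":-0.29},{"tx":0.94,"ty":-0.11,"tz":0.07,"rz":-0.29},{},{}]'

```text
validation failed for argument at $.co...
```

```bash
python3 - <<'E'
from h import *
s=sense(); im,d=grab_frame("wrist"); np.savez("w0.npz",im=im,d=d,P=wristP(s)); print(s["time"],s["tool_pos"],yaw(s["tool_rot"]),s["joint_positions"])
cv2.imwrite("pics/w0.png",im[:,:,::-1])
K=get_calibration("wrist")["K"];P=wristP(s)
gray=cv2.cvtColor(im,cv2.COLOR_RGB2HSV)[:,:,2]
n,l,st,ce=cv2.connectedComponentsWithStats((gray<75).astype(np.uint8))
for i in range(1,n):
    if 300<st[i,4]<6000:
        cn=cv2.findContours((l==i).astype(np.uint8),cv2.RETR_EXTERNAL,2)[0][0]
        r=cv2.minAreaRect(cn); b=cv2.boxPoints(r)
        w=np.array([ray(*q,K,P,.02) for q in b]); e=[np.linalg.norm(w[1]-w[0]),np.linalg.norm(w[2]-w[1])]
        print(ce[i],st[i,4],ray(*ce[i],K,P,.02),w.mean(0),np.array(e),d[int(ce[i,1]),int(ce[i,0])])
E
```

```text
0.1 [ 0.24   -0.4944  0.2446] 25.88608720388907 [-1.2532  0.3268 -0.1935  1.052   0.      1.4366]
[548.9478   5.1761] 460 [ 0.5043 -0.6327  0.02  ] [ 0.5047 -0.6364  0.02  ] [0.0497 0.0122] 0.30620903
[212.9844 145.6052] 385 [ 0.2142 -0.3668  0.02  ] [ 0.2095 -0.367   0.02  ] [0.1145 0.0101] 1.034884
[ 27.0044 377.1749] 686 [-0.2573 -0.2245  0.02  ] [-0.2595 -0.2239  0.02  ] [0.1464 0.0173] 1.3127941
```

View pics/w0.png

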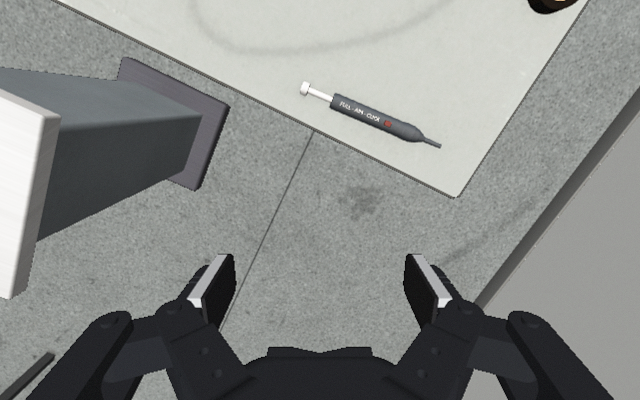

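Call:
step_arm --commands '[{"tx":0.94,"ty":-0.11,"tz":0.07,"rx":0,"ry":0,"rz":-0.29,"grip":1},{"tx":0.94,"ty":-0.11,"tz":0.07,"rx":0,"ry":0,"rz":-0.29,"grip":1},{"tx":0.94,"ty":-0.11,"tz":0.07,"rx":0,"ry":0,"rz":-0.29,"grip":1},{"tx":0.94,"ty":-0.11,"tz":0.07,"rx":0,"ry":0,"rz":-0.29,"grip":1},{"tx":0.94,"ty":-0.11,"tz":0.07,"rx":0,"ry":0,"rz":-0.29,"grip":1},{"tx":0.94,"ty":-0.11,"tz":0.07,"rx":0,"ry":0,"rz":-0.29,"grip":1},{"tx":0.94,"ty":-0.11,"tz":0.07,"rx":0,"ry":0,"rz":-0.29,"grip":1},{"tx":0.94,"ty":-0.11,"tz":0.07,"rx":0,"ry":0,"rz":-0.29,"grip":1},{"tx":0.94,"ty":-0.11,"tz":0.07,"rx":0,"ry":0,"rz":-0.29,"grip":1},{"tx":0.94,"ty":-0.11,"tz":0.07,"rx":0,"ry":0,"rz":-0.29,"grip":1},{"tx":0.94,"ty":-0.11,"tz":0.07,"rx":0,"ry":0,"rz":-0.29,"grip":1},{"tx":0.94,"ty":-0.11,"tz":0.07,"rx":0,"ry":0,"rz":-0.29,"grip":1}]' --grip_force 40

```text
time: 1.65
tool_pos: [0.4256, -0.2846, 0.224]
tool_rot: [[0.488, 0.873, -0.0], [0.873, -0.488, 0.0], [0.0, -0.001, -1.0]]
contact_force: [0.6, -0.2, 0.6]
opening: 0.999
grip_force: 0.0
```

Call:
step_arm --commands '[{"tx":0.94,"ty":-0.11,"tz":0.07,"rx":0,"ry":0,"rz":-0.29,"grip":1},{"tx":0.94,"ty":-0.11,"tz":0.07,"rx":0,"ry":0,"rz":-0.29,"grip":1},{"tx":0.94,"ty":-0.11,"tz":0.07,"rx":0,"ry":0,"rz":-0.29,"grip":1},{"tx":0,"ty":0,"tz":0,"rx":0,"ry":0,"rz":0,"grip":1}]'

```text
time: 2.15
tool_pos: [0.4492, -0.2173, 0.2187]
tool_rot: [[0.35, 0.937, -0.001], [0.937, -0.35, 0.001], [0.0, -0.001, -1.0]]
contact_force: [-0.0, -0.7, -0.8]
opening: 1.0
grip_force: 0.0
```

```bash
cat > look.py <<'E'
from h import *
import sys
def shot(tag):
    s=sense(); im,d=grab_frame("wrist"); P=wristP(s); np.savez(tag+".npz",im=im,d=d,P=P); cv2.imwrite(f"pics/{tag}.png",im[:,:,::-1])
    print(s["time"],s["tool_pos"],yaw(s["tool_rot"]),s["joint_positions"],s["tool_rot"][:,2]); return im,d,P
E
python3 - <<'E'
from look import *
im,d,P=shot("w1")
K=get_calibration("wrist")["K"]
v=cv2.cvtColor(im,cv2.COLOR_RGB2HSV)[:,:,2]
n,l,st,ce=cv2.connectedComponentsWithStats((v<75).astype(np.uint8))
for i in range(1,n):
    if 300<st[i,4]<6000:
        cn=cv2.findContours((l==i).astype(np.uint8),cv2.RETR_EXTERNAL,2)[0][0]
        w=np.array([ray(*q,K,P,.02) for q in cn[:,0].astype(float)])
        r=cv2.minAreaRect((w[:,:2]*1000).astype(np.float32))
        zz=d[int(ce[i,1]),int(ce[i,0])]; pz=P@np.append(np.linalg.solve(K,[*ce[i],1])*zz,1)
        print(ce[i],st[i,4],r,pz[:3])
E
```

```text
2.15 [ 0.4492 -0.2173  0.2187] 69.50310151112672 [-0.5986  0.2541 -0.3645  0.9534 -0.      1.3299] [-0.0009  0.0006 -1.    ]
[230.4638  34.946 ] 815 ((415.37359619140625, -53.07371520996094), (82.17938995361328, 18.567079544067383), 5.0496416091918945) [ 0.4162 -0.0491  0.0092]
[278.6491 128.4474] 1026 ((427.2735595703125, -152.19093322753906), (26.480899810791016, 42.999576568603516), 69.48143768310547) [ 0.4274 -0.1521  0.0189]
[332.9414 128.966 ] 972 ((482.7152404785156, -173.49050903320312), (25.45014190673828, 41.70609664916992), 69.48143005371094) [ 0.4826 -0.1735  0.0173]
[386.9177 129.1616] 1021 ((537.1298217773438, -194.43594360351562), (26.540884017944336, 43.810733795166016), 69.48389434814453) [ 0.5375 -0.194   0.0197]
[440.6031 129.444 ] 1081 ((592.0034790039062, -214.970458984375), (26.543367385864258, 45.728797912597656), 69.48133087158203) [ 0.5921 -0.2147  0.0201]
[125.3243 169.2715] 663 ((244.49392700195312, -143.8357696533203), (36.563907623291016, 102.71411895751953), 86.76048278808594) [ 0.0341 -0.1225 -0.2816]
[562.5974 273.8056] 5912 ((702.5889282226562, -486.3484191894531), (160.8671875, 181.4484405517578), 69.46951293945312) [ 0.6733 -0.4139  0.0548]
```

View pics/w1.png

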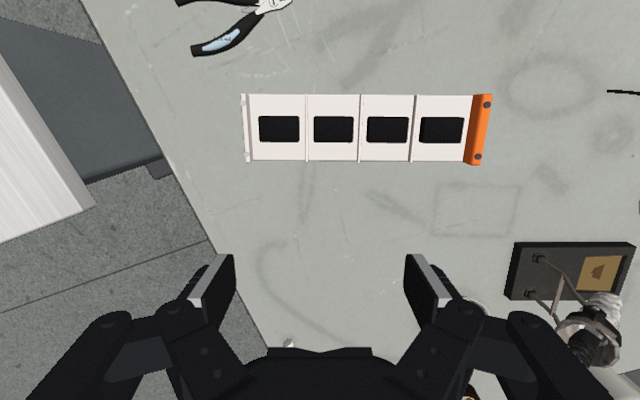

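```bash
python3 - <<'E'
from h import *
go(.455,.313,.21,122.8)
E
```

```text
from [ 0.4493 -0.2183  0.2189 69.426 ] N=22 tx=0.997 ty=0.096 tz=0.016 rz=-0.243
```

Call:
step_arm --commands '[{"tx":1,"ty":0.1,"tz":0.02,"rx":0,"ry":0,"rz":-0.24,"grip":1},{"tx":1,"ty":0.1,"tz":0.02,"rx":0,"ry":0,"rz":-0.24,"grip":1},{"tx":1,"ty":0.1,"tz":0.02,"rx":0,"ry":0,"rz":-0.24,"grip":1},{"tx":1,"ty":0.1,"tz":0.02,"rx":0,"ry":0,"rz":-0.24,"grip":1},{"tx":1,"ty":0.1,"tz":0.02,"rx":0,"ry":0,"rz":-0.24,"grip":1},{"tx":1,"ty":0.1,"tz":0.02,"rx":0,"ry":0,"rz":-0.24,"grip":1},{"tx":1,"ty":0.1,"tz":0.02,"rx":0,"ry":0,"rz":-0.24,"grip":1},{"tx":1,"ty":0.1,"tz":0.02,"rx":0,"ry":0,"rz":-0.24,"grip":1},{"tx":1,"ty":0.1,"tz":0.02,"rx":0,"ry":0,"rz":-0.24,"grip":1},{"tx":1,"ty":0.1,"tz":0.02,"rx":0,"ry":0,"rz":-0.24,"grip":1},{"tx":1,"ty":0.1,"tz":0.02,"rx":0,"ry":0,"rz":-0.24,"grip":1}]'

```text
time: 3.58
tool_pos: [0.5176, 0.0465, 0.2135]
tool_rot: [[-0.1, 0.995, 0.0], [0.995, 0.1, -0.0], [-0.0, 0.0, -1.0]]
contact_force: [-0.1, -0.1, -0.0]
opening: 1.002
grip_force: 0.0
```

Call:
step_arm --commands '[{"tx":1,"ty":0.1,"tz":0.02,"rx":0,"ry":0,"rz":-0.24,"grip":1},{"tx":1,"ty":0.1,"tz":0.02,"rx":0,"ry":0,"rz":-0.24,"grip":1},{"tx":1,"ty":0.1,"tz":0.02,"rx":0,"ry":0,"rz":-0.24,"grip":1},{"tx":1,"ty":0.1,"tz":0.02,"rx":0,"ry":0,"rz":-0.24,"grip":1},{"tx":1,"ty":0.1,"tz":0.02,"rx":0,"ry":0,"rz":-0.24,"grip":1},{"tx":1,"ty":0.1,"tz":0.02,"rx":0,"ry":0,"rz":-0.24,"grip":1},{"tx":1,"ty":0.1,"tz":0.02,"rx":0,"ry":0,"rz":-0.24,"grip":1},{"tx":1,"ty":0.1,"tz":0.02,"rx":0,"ry":0,"rz":-0.24,"grip":1},{"tx":1,"ty":0.1,"tz":0.02,"rx":0,"ry":0,"rz":-0.24,"grip":1},{"tx":1,"ty":0.1,"tz":0.02,"rx":0,"ry":0,"rz":-0.24,"grip":1},{"tx":1,"ty":0.1,"tz":0.02,"rx":0,"ry":0,"rz":-0.24,"grip":1},{"tx":0,"ty":0,"tz":0,"rx":0,"ry":0,"rz":0,"grip":1}]'

```text
time: 5.08
tool_pos: [0.4599, 0.3151, 0.2079]
tool_rot: [[-0.533, 0.846, 0.0], [0.846, 0.533, -0.0], [-0.0, -0.0, -1.0]]
contact_force: [0.4, -0.4, -0.2]
opening: 0.998
grip_force: 0.0
```

```bash
python3 - <<'E'
from look import *
im,d,P=shot("w2")
E
```

```text
5.075 [0.4599 0.3151 0.2079] 122.22245325027463 [ 0.4684  0.3673 -0.2323  0.9713 -0.0003  1.4768] [ 0.0001 -0.0003 -1.    ]
```

View pics/w2.png

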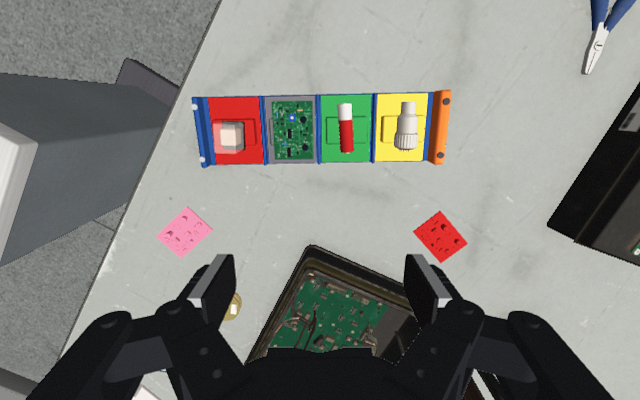

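```bash
python3 - <<'E'
from look import *
D=np.load("w2.npz"); im,d,P=D["im"],D["d"],D["P"]; K=get_calibration("wrist")["K"]
hsv=cv2.cvtColor(im,cv2.COLOR_RGB2HSV); h,s,v=[hsv[:,:,i].astype(int) for i in range(3)]
V,U=np.mgrid[:400,:640]; roi=(U>185)&(U<455)&(V>85)&(V<172)
X=np.einsum('ij,jvu->ivu',np.linalg.inv(K),np.array([U,V,1+0*U],float))*d; W=np.einsum('ij,jvu->ivu',P[:3,:3],X)+P[:3,3][:,None,None]
Z=W[2]
def rect(m,z,name,close=0):
    m=(m&roi).astype(np.uint8)
    if close: m=cv2.morphologyEx(m,cv2.MORPH_CLOSE,np.ones((close,close)))
    n,l,st,ce=cv2.connectedComponentsWithStats(m); 
    if n<2: print(name,"none"); return
    i=1+st[1:,4].argmax(); cn=max(cv2.findContours((l==i).astype(np.uint8),cv2.RETR_EXTERNAL,1)[0],key=len)[:,0]
    w=np.array([ray(*q,K,P,z)[:2]*1000 for q in cn.astype(float)],np.float32); r=cv2.minAreaRect(w)
    c=ray(*ce[i],K,P,z)*1000
    print(name,ce[i].round(1),st[i,4],"rect",np.round(r[0],1),np.round(r[1],1),round(r[2],1),"centroid",c[:2].round(1),"z med",np.median(Z[l==i]).round(4))
    return l==i
for n,lo,hi in (("yellow",24,35),("green",55,75)): rect((h>lo)&(h<hi)&(s>170),.008,n,15)
rect(((h<4)|(h>175))&(s>170)&(U<265),.008,"red",15)
rect((h>5)&(h<17)&(s>180),.026,"orange")
nb=lambda a,b:(U>a)&(U<b)
rect(nb(375,428)&(s<90)&(Z>.026),.032,"plug(s,Z)")
rect(nb(375,428)&(s<90),.032,"plug s")
rect(nb(325,370)&(Z>.024)&~((h>45)&(h<80)&(s>120)),.0275,"cell",5)
rect(nb(325,370)&~((h>45)&(h<85)&(s>110)),.0275,"cell col",3)
rect(nb(265,318)&(Z>.0185),.0225,"board Z",5)
rect(nb(265,318)&(h>45)&(h<90)&(s>90),.0225,"board col",7)
rect(nb(200,265)&(Z>.05),.061,"relay top")
rect(nb(200,265)&(s<140),.061,"relay s")
for u in (226,236,246,300,340,346,400,406): print(u,[(int(y),Z[y,u].round(3)) for y in range(100,160,8)])
E
```

```text
yellow [383.3 119.3] 67 rect [489.7 405.9] [16.1 11.5] 32.2 centroid [485.4 404.8] z med 0.0088
green [292.4 129.4] 2149 rect [415.1 346.5] [57.4 59.9] 33.1 centroid [407.8 343.3] z med 0.0211
red [239.6 126.9] 2255 rect [357.  308.8] [53.1 70.5] 33.4 centroid [357.8 315. ] z med 0.0069
orange [437.8 124.7] 996 rect [534.8 426.7] [16.6 73.3] 33.4 centroid [532.2 429. ] z med 0.0234
plug(s,Z) [406.8 127. ] 913 rect [504.4 411. ] [24.2 45. ] 32.2 centroid [505.  409.6] z med 0.0391
plug s [406.8 126.9] 916 rect [504.2 411.4] [24.2 46. ] 32.2 centroid [505.  409.7] z med 0.0391
cell [345.6 127.7] 693 rect [454.3 375.2] [14.4 50.3] 37.3 centroid [453.6 376. ] z med 0.0319
cell col [345.4 127.3] 710 rect [454.  375.3] [14.8 50.5] 37.0 centroid [453.3 376.3] z med 0.0319
board Z [292.1 130. ] 2421 rect [408.7 341.7] [45.  62.4] 33.1 centroid [408.3 344.3] z med 0.021
board col [292.6 129.8] 2202 rect [408.7 344.1] [41.  58.1] 32.2 centroid [408.6 344.7] z med 0.021
relay top [225.3 138.2] 751 rect [361.2 309.2] [23.2 28.2] 30.9 centroid [361.1 309.6] z med 0.0594
relay s [227.9 136.9] 976 
[... 1069 characters left out ...]
at64(0.028)), (148, np.float64(0.026)), (156, np.float64(0.008))]
346 [(100, np.float64(0.007)), (108, np.float64(0.032)), (116, np.float64(0.032)), (124, np.float64(0.033)), (132, np.float64(0.034)), (140, np.float64(0.033)), (148, np.float64(0.034)), (156, np.float64(0.007))]
400 [(100, np.float64(0.007)), (108, np.float64(0.007)), (116, np.float64(0.034)), (124, np.float64(0.037)), (132, np.float64(0.036)), (140, np.float64(0.04)), (148, np.float64(0.04)), (156, np.float64(0.007))]
406 [(100, np.float64(0.007)), (108, np.float64(0.036)), (116, np.float64(0.04)), (124, np.float64(0.04)), (132, np.float64(0.041)), (140, np.float64(0.041)), (148, np.float64(0.041)), (156, np.float64(0.007))]
```

```bash
python3 - <<'E'
from h import *
go(.505,.411,.12,122.3)
E
```

```text
from [  0.4602   0.3144   0.2079 122.1554] N=4 tx=0.579 ty=0.894 tz=0.879 rz=-0.004
```

Call:
step_arm --commands '[{"tx":0.58,"ty":0.89,"tz":0.88,"rx":0,"ry":0,"rz":0,"grip":0.2},{"tx":0.58,"ty":0.89,"tz":0.88,"rx":0,"ry":0,"rz":0,"grip":0.0},{"tx":0.58,"ty":0.89,"tz":0.88,"rx":0,"ry":0,"rz":0,"grip":-0.2},{"tx":0.58,"ty":0.89,"tz":0.88,"rx":0,"ry":0,"rz":0,"grip":-0.2},{"tx":0,"ty":0,"tz":0,"rx":0,"ry":0,"rz":0,"grip":-0.2},{"tx":0,"ty":0,"tz":0,"rx":0,"ry":0,"rz":0,"grip":-0.2}]'

```text
time: 5.88
tool_pos: [0.5046, 0.4099, 0.1203]
tool_rot: [[-0.531, 0.847, -0.0], [0.847, 0.531, -0.001], [-0.001, -0.001, -1.0]]
contact_force: [0.6, 0.3, 0.8]
opening: 0.4
grip_force: 0.0
```

```bash
cat >> look.py <<'E'
def cloud(d,P):
    K=get_calibration("wrist")["K"]; V,U=np.mgrid[:400,:640]
    X=np.einsum('ij,jvu->ivu',np.linalg.inv(K),np.array([U,V,1+0*U],float))*d
    return np.einsum('ij,jvu->ivu',P[:3,:3],X)+P[:3,3][:,None,None]
E
python3 - <<'E'
from look import *
im,d,P=shot("w3")
T=get_calibration("wrist")["tool_from_camera"]
for f in ("w2","w3"):
    d_=np.load(f+".npz")["d"]; X=cloud(d_,T)
    m=(d_>0)&(abs(X[0])<.02)&(X[2]>-.02)&(X[2]<.03)&(abs(X[1])<.08)
    for sgn in (-1,1):
        q=X[:,m&(X[1]*sgn>0)]
        for z0 in np.arange(-.02,.02,.005):
            k=q[:,(q[2]>z0)&(q[2]<z0+.005)]
            if k.shape[1]>8: print(f,sgn,z0.round(3),k.shape[1],"y",np.percentile(k[1],[2,50,98])*1000,"x",np.percentile(k[0],[2,98])*1000)
E
```

```text
5.875 [0.5046 0.4099 0.1203] 122.09702779701509 [ 0.569   0.6071 -0.0755  0.8887 -0.0006  1.5796] [-0.0002 -0.0008 -1.    ]
w2 -1 -0.02 353 y [-55.7575 -42.9214 -42.2435] x [-11.2064  10.418 ]
w2 -1 -0.015 305 y [-55.7832 -42.9034 -42.2727] x [-11.3995  10.2258]
w2 -1 -0.01 278 y [-55.1498 -42.8897 -42.2809] x [-10.8436  10.3055]
w2 -1 -0.005 186 y [-50.2741 -42.7151 -42.3279] x [-11.2098  10.2044]
w2 -1 0.0 45 y [-43.057  -42.6967 -42.2955] x [-10.2582   7.3233]
w2 1 -0.02 353 y [42.3696 43.0069 55.8646] x [-11.3672  10.4128]
w2 1 -0.015 312 y [42.4015 43.0535 55.8265] x [-11.5479  10.264 ]
w2 1 -0.01 271 y [42.377  42.9445 55.4097] x [-11.1684  10.1857]
w2 1 -0.005 189 y [42.4141 42.825  48.9455] x [-11.3258  10.0732]
w2 1 0.0 40 y [42.581  42.8344 43.2181] x [-9.4982  7.162 ]
w3 -1 -0.02 212 y [-30.1947 -19.0487 -16.9249] x [-10.7687  10.4211]
w3 -1 -0.015 222 y [-30.2374 -20.7743 -16.954 ] x [-10.1542  10.2685]
w3 -1 -0.01 217 y [-30.2363 -20.7313 -16.8999] x [-10.5983  10.2674]
w3 -1 -0.005 178 y [-30.2546 -20.6309 -16.8903] x [-10.3143  10.1593]
w3 -1 0.0 170 y [-30.2316 -20.652  -16.9249] x [-10.5085  10.3354]
w3 -1 0.005 124 y [-28.6148 -19.0448 -16.9003] x [-10.0309  10.1347]
w3 -1 0.01 44 y [-23.1597 -16.9713 -16.8918] x [-11.9946   9.7002]
w3 1 -0.02 213 y [17.0296 19.2151 30.1254] x [-10.7181  10.4599]
w3 1 -0.015 238 y [17.0073 20.6627 30.4084] x [-9.8439 10.2741]
w3 1 -0.01 199 y [17.0332 20.8909 30.4132] x [-9.4662 10.1294]
w3 1 -0.005 186 y [17.0089 20.6625 30.4263] x [-9.8392 10.2485]
w3 1 0.0 176 y [17.0662 20.5037 30.146 ] x [-10.793   10.2221]
w3 1 0.005 119 y [17.0876 19.7749 28.7643] x [-8.9612 10.2953]
w3 1 0.01 42 y [17.0676 17.2297 22.4132] x [-11.4686   9.6453]
```

View pics/w3.png

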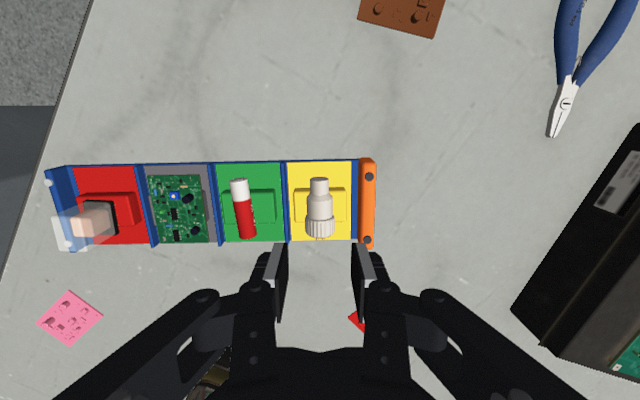

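```bash
python3 - <<'E'
from look import *
D=np.load("w3.npz"); im,d,P=D["im"],D["d"],D["P"]; K=get_calibration("wrist")["K"]
hsv=cv2.cvtColor(im,cv2.COLOR_RGB2HSV); h,s,v=[hsv[:,:,i].astype(int) for i in range(3)]
W=cloud(d,P); V,U=np.mgrid[:400,:640]
roi=(U>292)&(U<350)&(V>165)&(V<244); m=roi&(W[2]>.025)
s_=sense(); R=s_["tool_rot"]; 
L=np.einsum('ji,jvu->ivu',R,W-s_["tool_pos"][:,None,None])*1000
for zlo in (.025,.032,.038):
    k=roi&(W[2]>zlo); p=L[:2,k]; r=cv2.minAreaRect(p.T.astype(np.float32)); print(zlo,k.sum(),"tool x,y rect",r,"x range",np.percentile(p[0],[1,99]),"y",np.percentile(p[1],[1,99]))
p=L[:,roi&(W[2]>.025)]
for a in range(-30,30,5):
    k=p[:,(p[0]>=a)&(p[0]<a+5)]
    if k.shape[1]>5: print(a,"y range",np.percentile(k[1],[2,98]),"zmax",np.percentile(-k[2],98)+120.3)
# orange block and skirt ranges
for n,k in (("orange",(h>5)&(h<17)&(s>180)&(V>155)&(V<250)&(W[2]>.02)),("yel",(h>24)&(h<35)&(s>170)&(W[2]<.012)),("yelpad",(h>24)&(h<35)&(s>150)&(W[2]>.017)&(W[2]<.023))):
    q=L[:2,k&(V<250)]; r=cv2.minAreaRect(q.T.astype(np.float32)); print(n,r)
E
```

```text
0.025 1519 tool x,y rect ((27.09829330444336, -0.009568214416503906), (23.220251083374023, 102.88099670410156), 89.92127990722656) x range [-20.2897  78.5385] y [-10.6629  10.8353]
0.032 1463 tool x,y rect ((27.099624633789062, 0.025804519653320312), (23.22037124633789, 102.87806701660156), 89.96566009521484) x range [-20.292   78.5385] y [-10.5981  10.7624]
0.038 891 tool x,y rect ((28.742488861083984, 0.9610137939453125), (99.55260467529297, 18.65679168701172), 0.7348465919494629) x range [-20.2886  78.5385] y [-8.8473  8.9218]
-25 y range [-6.8378  5.5926] zmax 41.382524227027076
-20 y range [-11.5209  11.3314] zmax 42.75058971561354
-15 y range [-11.4452  11.5459] zmax 42.57303864704049
-10 y range [-10.5899  11.4106] zmax 42.52115425294879
-5 y range [-9.6899  9.7981] zmax 41.22791542195701
0 y range [-9.6093  9.7204] zmax 41.06216581671232
5 y range [-9.5613  9.6661] zmax 41.3708433639508
10 y range [-8.0251  8.1382] zmax 39.198458361691024
15 y range [-7.2264  6.5235] zmax 38.15437962386538
20 y range [-7.1226  6.4739] zmax 38.175627000077114
orange ((22.77267837524414, 2.5191574096679688), (109.62124633789062, 99.906005859375), 8.141159057617188)
yel ((3.776826858520508, 113.71908569335938), (282.30084228515625, 71.82091522216797), 86.62254333496094)
yelpad ((-3.450263023376465, 1.0185680389404297), (42.35940933227539, 27.087005615234375), 88.35881805419922)
```

Call:
step_arm --commands '[{"tx":0.2,"ty":0,"tz":0.7,"rx":0,"ry":0,"rz":0,"grip":-0.25},{"tx":0,"ty":0,"tz":0.7,"rx":0,"ry":0,"rz":0,"grip":-0.25},{"tx":0,"ty":0,"tz":0.7,"rx":0,"ry":0,"rz":0,"grip":-0.25},{"tx":0,"ty":0,"tz":0.7,"rx":0,"ry":0,"rz":0,"grip":-0.25},{"tx":0,"ty":0,"tz":0.53,"rx":0,"ry":0,"rz":0,"grip":-0.25},{"tx":0,"ty":0,"tz":0,"rx":0,"ry":0,"rz":0,"grip":-0.25},{"tx":0,"ty":0,"tz":0,"rx":0,"ry":0,"rz":0,"grip":-0.8},{"tx":0,"ty":0,"tz":0,"rx":0,"ry":0,"rz":0,"grip":-1},{"tx":0,"ty":0,"tz":0,"rx":0,"ry":0,"rz":0,"grip":-1}]' --grip_force 40

```text
time: 7.05
tool_pos: [0.5018, 0.4156, 0.0373]
tool_rot: [[-0.533, 0.846, 0.001], [0.846, 0.533, 0.0], [0.0, 0.001, -1.0]]
contact_force: [-0.5, -0.0, -1.5]
opening: 0.25
grip_force: 41.2
```

```bash
python3 - <<'E'
from h import *
s=sense(); print(s["tool_pos"],yaw(s["tool_rot"]),s["opening"]*85,s["grip_force"],s["contact_force"],s["time"])
x,y,z=s["tool_pos"]
p=go(.44,.20,.16,95,12,(x,y,.09,yaw(s["tool_rot"])))
a=np.radians(69.2); p=go(.4257+.0055*np.cos(a),-.151+.0055*np.sin(a),.075,69.2,1,p)
E
```

```text
[0.5018 0.4156 0.0373] 122.1880614696416 21.283684972612555 41.21044635772705 [-0.4893 -0.034  -1.5289] 7.05
from [  0.5018   0.4156   0.09   122.1881] N=12 tx=-0.613 ty=-0.441 tz=-0.233 rz=0.227
from [ 0.44  0.2   0.16 95.  ] N=14 tx=-0.993 ty=0.086 tz=0.243 rz=0.184
```

Call:
step_arm --commands '[{"tx":0,"ty":0,"tz":-1,"rx":0,"ry":0,"rz":0,"grip":-1},{"tx":0,"ty":0,"tz":-1,"rx":0,"ry":0,"rz":0,"grip":-1},{"tx":-0.61,"ty":-0.44,"tz":-0.24,"rx":0,"ry":0,"rz":0.23,"grip":-1},{"tx":-0.61,"ty":-0.44,"tz":-0.24,"rx":0,"ry":0,"rz":0.23,"grip":-1},{"tx":-0.61,"ty":-0.44,"tz":-0.24,"rx":0,"ry":0,"rz":0.23,"grip":-1},{"tx":-0.61,"ty":-0.44,"tz":-0.24,"rx":0,"ry":0,"rz":0.23,"grip":-1},{"tx":-0.61,"ty":-0.44,"tz":-0.24,"rx":0,"ry":0,"rz":0.23,"grip":-1},{"tx":-0.61,"ty":-0.44,"tz":-0.24,"rx":0,"ry":0,"rz":0.23,"grip":-1},{"tx":-0.61,"ty":-0.44,"tz":-0.24,"rx":0,"ry":0,"rz":0.23,"grip":-1},{"tx":-0.61,"ty":-0.44,"tz":-0.24,"rx":0,"ry":0,"rz":0.23,"grip":-1},{"tx":-0.61,"ty":-0.44,"tz":-0.24,"rx":0,"ry":0,"rz":0.23,"grip":-1},{"tx":-0.61,"ty":-0.44,"tz":-0.24,"rx":0,"ry":0,"rz":0.23,"grip":-1}]'

```text
time: 8.55
tool_pos: [0.456, 0.2331, 0.1472]
tool_rot: [[-0.157, 0.988, 0.0], [0.988, 0.157, 0.0], [-0.0, 0.0, -1.0]]
contact_force: [0.5, -0.6, -1.0]
opening: 0.247
grip_force: 41.3
```

```bash
python3 - <<'E'
from h import *
s=sense(); print(s["opening"]*85,s["grip_force"])
a=np.radians(69.2); p=go(.4257+.0055*np.cos(a),-.151+.0055*np.sin(a),.1,69.2,1)
E
```

```text
21.018982075768722 41.32047772407532
from [ 0.456   0.2331  0.1472 99.0327] N=16 tx=-0.961 ty=0.011 tz=0.118 rz=0.186
```

Call:
step_arm --commands '[{"tx":-0.96,"ty":0.01,"tz":0.1,"rx":0,"ry":0,"rz":0.19,"grip":-1},{"tx":-0.96,"ty":0.01,"tz":0.1,"rx":0,"ry":0,"rz":0.19,"grip":-1},{"tx":-0.96,"ty":0.01,"tz":0.1,"rx":0,"ry":0,"rz":0.19,"grip":-1},{"tx":-0.96,"ty":0.01,"tz":0.1,"rx":0,"ry":0,"rz":0.19,"grip":-1},{"tx":-0.96,"ty":0.01,"tz":0.1,"rx":0,"ry":0,"rz":0.19,"grip":-1},{"tx":-0.96,"ty":0.01,"tz":0.1,"rx":0,"ry":0,"rz":0.19,"grip":-1},{"tx":-0.96,"ty":0.01,"tz":0.1,"rx":0,"ry":0,"rz":0.19,"grip":-1},{"tx":-0.96,"ty":0.01,"tz":0.1,"rx":0,"ry":0,"rz":0.19,"grip":-1},{"tx":-0.96,"ty":0.01,"tz":0.1,"rx":0,"ry":0,"rz":0.18,"grip":-1},{"tx":-0.96,"ty":0.01,"tz":0.1,"rx":0,"ry":0,"rz":0.18,"grip":-1},{"tx":-0.96,"ty":0.01,"tz":0.1,"rx":0,"ry":0,"rz":0.18,"grip":-1},{"tx":-0.96,"ty":0.01,"tz":0.1,"rx":0,"ry":0,"rz":0.18,"grip":-1}]'

```text
time: 10.05
tool_pos: [0.4528, -0.053, 0.117]
tool_rot: [[0.231, 0.973, 0.0], [0.973, -0.231, -0.0], [0.0, 0.0, -1.0]]
contact_force: [0.1, 0.1, -0.4]
opening: 0.249
grip_force: 41.3
```

Call:
step_arm --commands '[{"tx":-0.96,"ty":0.01,"tz":0.15,"rx":0,"ry":0,"rz":0.18,"grip":-1},{"tx":-0.96,"ty":0.01,"tz":0.15,"rx":0,"ry":0,"rz":0.18,"grip":-1},{"tx":-0.96,"ty":0.01,"tz":0.15,"rx":0,"ry":0,"rz":0.18,"grip":-1},{"tx":-0.8,"ty":0.01,"tz":0.15,"rx":0,"ry":0,"rz":0.18,"grip":-1},{"tx":0,"ty":0,"tz":0,"rx":0,"ry":0,"rz":0,"grip":-1},{"tx":0,"ty":0,"tz":0,"rx":0,"ry":0,"rz":0,"grip":-1}]'

```text
time: 10.8
tool_pos: [0.4292, -0.1405, 0.102]
tool_rot: [[0.349, 0.937, 0.0], [0.937, -0.349, 0.0], [0.0, 0.0, -1.0]]
contact_force: [-0.6, -0.1, -0.1]
opening: 0.25
grip_force: 41.3
```

```bash
cat > white.py <<'E'
from look import *
def pads(tag):
    im,d,P=shot(tag); K=get_calibration("wrist")["K"]; s=sense(); R=s["tool_rot"]
    v=cv2.cvtColor(im,cv2.COLOR_RGB2HSV)[:,:,2]
    n,l,st,ce=cv2.connectedComponentsWithStats((v<75).astype(np.uint8))
    for i in range(1,n):
        if 300<st[i,4]<9000 and st[i,1]>0 and st[i,1]+st[i,3]<400:
            cn=max(cv2.findContours((l==i).astype(np.uint8),cv2.RETR_EXTERNAL,1)[0],key=len)[:,0]
            w=np.array([ray(*q,K,P,.02) for q in cn.astype(float)]); r=cv2.minAreaRect((w[:,:2]*1000).astype(np.float32))
            if 15<min(r[1]) and max(r[1])<60: print("pad px",ce[i].round(1),"ctr",np.round(r[0],1),np.round(r[1],1),round(r[2],1),"tool xy mm",((np.append(np.array(r[0])/1000,.02)-s["tool_pos"])@R*1000)[:2].round(1))
E
python3 -c "
from white import *
pads('w4')"
```

```text
10.8 [ 0.4292 -0.1405  0.102 ] 69.57034811892349 [-0.4804  0.3097 -0.6385  0.6225  0.0004  1.447 ] [ 0.0002  0.0003 -1.    ]
pad px [395.  223.4] ctr [ 481.7 -170.1] [29.3 44.2] 69.5 tool xy mm [-9.7 59.5]
pad px [470.1 224.3] ctr [ 536.2 -191. ] [30.1 47.9] 69.3 tool xy mm [-10.4 117.8]
pad px [544.6 224.5] ctr [ 590.1 -211.9] [30.2 51.3] 69.2 tool xy mm [-11.1 175.6]
```

View pics/w4.png

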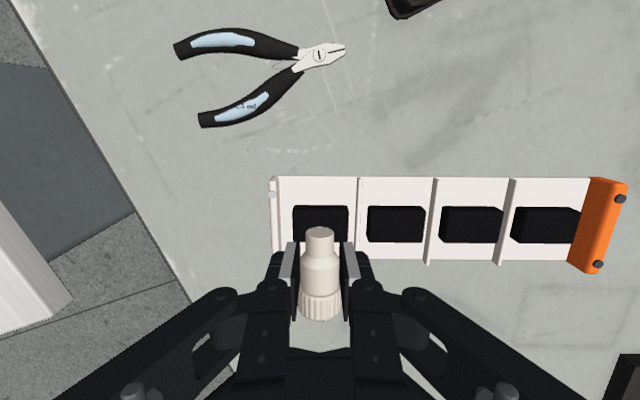

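Call:
step_arm --commands '[{"tx":-0.19,"ty":-0.01,"tz":0.6,"rx":0,"ry":0,"rz":0.04,"grip":-1},{"tx":0,"ty":0,"tz":0.6,"rx":0,"ry":0,"rz":0,"grip":-1},{"tx":0,"ty":0,"tz":0.6,"rx":0,"ry":0,"rz":0,"grip":-1},{"tx":0,"ty":0,"tz":0.4,"rx":0,"ry":0,"rz":0,"grip":-1},{"tx":0,"ty":0,"tz":0.27,"rx":0,"ry":0,"rz":0,"grip":-1},{"tx":0,"ty":0,"tz":0.1,"rx":0,"ry":0,"rz":0,"grip":-1},{"tx":0,"ty":0,"tz":0,"rx":0,"ry":0,"rz":0,"grip":-1}]'

```text
time: 11.72
tool_pos: [0.4275, -0.1451, 0.0376]
tool_rot: [[0.355, 0.935, 0.0], [0.935, -0.355, 0.0], [0.0, 0.0, -1.0]]
contact_force: [0.2, 0.3, -1.2]
opening: 0.253
grip_force: 41.3
```

Call:
step_arm --commands '[{"tx":0,"ty":0,"tz":0,"rx":0,"ry":0,"rz":0,"grip":-0.3},{"tx":0,"ty":0,"tz":0,"rx":0,"ry":0,"rz":0,"grip":-0.25},{"tx":0,"ty":0,"tz":0,"rx":0,"ry":0,"rz":0,"grip":-0.25},{"tx":0,"ty":0,"tz":-0.5,"rx":0,"ry":0,"rz":0,"grip":-0.25},{"tx":0,"ty":0,"tz":-1,"rx":0,"ry":0,"rz":0,"grip":-0.25},{"tx":0,"ty":0,"tz":-1,"rx":0,"ry":0,"rz":0,"grip":0.5},{"tx":0,"ty":0,"tz":-1,"rx":0,"ry":0,"rz":0,"grip":1},{"tx":-0.5,"ty":0,"tz":0,"rx":0,"ry":0,"rz":0,"grip":1},{"tx":-0.5,"ty":0,"tz":0,"rx":0,"ry":0,"rz":0,"grip":1},{"tx":0,"ty":0,"tz":0,"rx":0,"ry":0,"rz":0,"grip":1}]'

```text
time: 12.98
tool_pos: [0.4177, -0.1691, 0.1244]
tool_rot: [[0.357, 0.934, -0.001], [0.934, -0.357, 0.001], [0.0, -0.001, -1.0]]
contact_force: [0.6, 0.1, 0.4]
opening: 1.003
grip_force: 0.0
```

```bash
python3 - <<'E'
from look import *
im,d,P=shot("w5"); W=cloud(d,P); s=sense()
hsv=cv2.cvtColor(im,cv2.COLOR_RGB2HSV)
c=np.array([.4257,-.151]); a=np.radians(-20.8); ex=np.array([np.cos(a),np.sin(a)]); ey=np.array([-ex[1],ex[0]])
qx=(W[0]-c[0])*ex[0]+(W[1]-c[1])*ex[1]; qy=(W[0]-c[0])*ey[0]+(W[1]-c[1])*ey[1]
V,U=np.mgrid[:400,:640]
m=(abs(qx)<.028)&(abs(qy)<.04)&(W[2]>.03)&(W[2]<.05)
r=cv2.minAreaRect(np.array([qx[m],qy[m]]).T.astype(np.float32)*1000); print("plug in bay frame",r,"ring z",np.percentile(W[2][m],98))
b=(hsv[:,:,2]<75)&(W[2]>.016)&(W[2]<.024)&(abs(qy)<.03)&(qx>-.03)&(qx<.25)
for k in range(4):
    mm=b&(abs(qx-.06*k)<.028)
    print(k,mm.sum(),[np.round((np.percentile(q[mm],1)+np.percentile(q[mm],99))*500,1) for q in (qx,qy)],[np.round((np.percentile(q[mm],99)-np.percentile(q[mm],1))*1000,1) for q in (qx,qy)])
E
```

```text
12.975 [ 0.4177 -0.1691  0.1244] 69.07068364770457 [-0.5488  0.2763 -0.6133  0.6826 -0.0001  1.3873] [-0.0012  0.0007 -1.    ]
plug in bay frame ((0.9800195693969727, -0.025251388549804688), (49.280818939208984, 23.132213592529297), 89.38623046875) ring z 0.04263024742586155
0 856 [np.float64(1.0), np.float64(-0.7)] [np.float64(42.4), np.float64(26.6)]
1 1657 [np.float64(60.5), np.float64(-0.5)] [np.float64(41.7), np.float64(25.9)]
2 1703 [np.float64(120.7), np.float64(-0.5)] [np.float64(42.4), np.float64(25.9)]
3 1729 [np.float64(180.4), np.float64(-0.7)] [np.float64(42.6), np.float64(25.9)]
```

View pics/w5.png

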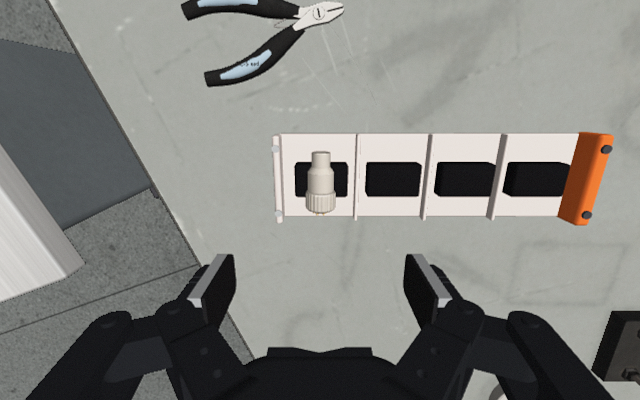

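```bash
python3 - <<'E'
from look import *
a=np.radians(32.9); ex=np.array([np.cos(a),np.sin(a)]); ey=np.array([-ex[1],ex[0]]); c=np.array([.431,.361])
for f in ("w2","w3"):
    D=np.load(f+".npz"); im,d,P=D["im"],D["d"],D["P"]; W=cloud(d,P); hsv=cv2.cvtColor(im,cv2.COLOR_RGB2HSV); h,s,v=[hsv[:,:,i].astype(int) for i in range(3)]
    qx=((W[0]-c[0])*ex[0]+(W[1]-c[1])*ex[1])*1000; qy=((W[0]-c[0])*ey[0]+(W[1]-c[1])*ey[1])*1000; Z=W[2]*1000
    def rep(n,m):
        m=cv2.morphologyEx(m.astype(np.uint8),cv2.MORPH_OPEN,np.ones((3,3)))>0
        if m.sum()<30: print(f,n,"few");return
        r=cv2.minAreaRect(np.array([qx[m],qy[m]]).T.astype(np.float32)); p=c+(ex*r[0][0]+ey*r[0][1])/1000
        print(f,n,m.sum(),np.round(r[0],1),np.round(r[1],1),round(r[2],1),"world",p,"z",np.percentile(Z[m],[5,95]))
    A=(abs(qy)<45)&(d>0)&(np.mgrid[:400,:640][0]<245)
    rep("plug",A&(abs(qx-90)<25)&(Z>25)); rep("cell",A&(abs(qx-30)<26)&(Z>24.5)&(Z<40))
    rep("board",A&(abs(qx+30)<27)&(Z>17)&(Z<35)); rep("relay",A&(abs(qx+90)<40)&(Z>55)&(Z<66))
    g=(h>50)&(h<80)&(s>150)
    rep("gskirt",A&g&(abs(qx-30)<29)&(Z<11)); rep("yskirt",A&(h>24)&(h<35)&(s>150)&(Z<11)&(qx>55)); rep("rskirt",A&((h<4)|(h>175))&(s>150)&(Z<11)&(qx<-55)); rep("orange",A&(h>5)&(h<17)&(s>180)&(Z>23))
E
```

```text
w2 plug 964 [88.5  0.5] [48.2 23.1] 89.2 world [0.505  0.4095] z [32.3337 42.441 ]
w2 cell 687 [27.3 -0.7] [14.3 50.3] 4.3 world [0.4543 0.3752] z [28.0425 33.8925]
w2 board 2421 [-29.7  -2.9] [59.9 46.1] 89.7 world [0.4076 0.3424] z [19.4789 24.137 ]
w2 relay 693 [-88.4  -5.9] [27.9 21.1] 86.8 world [0.36  0.308] z [57.6843 60.7222]
w2 gskirt 1733 [28.8 -2.5] [53.3 71.2] 0.6 world [0.4565 0.3745] z [5.5539 8.0216]
w2 yskirt 1560 [88.5 -2.5] [70.6 53.4] 89.6 world [0.5067 0.407 ] z [5.6232 8.02  ]
w2 rskirt 1836 [-90.9  -3.9] [53.6 71.2] 0.4 world [0.3568 0.3084] z [5.4636 7.9653]
w2 orange 460 [126.7  -1.8] [72.8  9.5] 89.7 world [0.5383 0.4283] z [23.4487 25.937 ]
w3 plug 1495 [88.6  1.1] [48.8 23.2] 89.3 world [0.5048 0.4101] z [32.6579 42.3347]
w3 cell 1105 [27.3  0.6] [14.6 48.7] 4.2 world [0.4536 0.3763] z [27.0683 33.5556]
w3 board 3584 [-29.7  -2.8] [60.5 46.2] 89.8 world [0.4076 0.3425] z [19.6247 24.7457]
w3 relay 1002 [-87.9  -2.9] [23.5 21.8] 86.2 world [0.3588 0.3108] z [56.1245 60.4579]
w3 gskirt 2364 [28.9 -2.3] [53.8 71.1] 0.6 world [0.4566 0.3748] z [5.6055 7.9125]
w3 yskirt 2115 [88.6 -2.1] [52.8 71. ] 0.5 world [0.5066 0.4074] z [5.7424 7.9056]
w3 rskirt 2371 [-92.3  -3.7] [51.8 71.8] 0.6 world [0.3555 0.3078] z [5.5034 8.048 ]
w3 orange 848 [127.4   3.9] [10.7 63. ] 0.3 world [0.5358 0.4334] z [23.3687 25.7686]
```

```bash
python3 - <<'E'
from h import *
p=go(.42,.01,.15,118); p=go(.43,.19,.15,168,1,p); p=go(.454,.3756,.125,217.1,1,p)
E
```

```text
from [ 0.4177 -0.1687  0.1243 69.0995] N=8 tx=0.921 ty=0.020 tz=-0.129 rz=-0.611
from [  0.42   0.01   0.15 118.  ] N=6 tx=0.763 ty=0.977 tz=-0.000 rz=-0.833
from [  0.43   0.19   0.15 168.  ] N=8 tx=-0.280 ty=0.923 tz=0.125 rz=-0.614
```

Call:
step_arm --commands '[{"tx":0.92,"ty":0.02,"tz":-0.13,"rx":0,"ry":0,"rz":-0.61,"grip":0.65},{"tx":0.92,"ty":0.02,"tz":-0.13,"rx":0,"ry":0,"rz":-0.61,"grip":0.65},{"tx":0.92,"ty":0.02,"tz":-0.13,"rx":0,"ry":0,"rz":-0.61,"grip":0.65},{"tx":0.92,"ty":0.02,"tz":-0.13,"rx":0,"ry":0,"rz":-0.61,"grip":0.65},{"tx":0.92,"ty":0.02,"tz":-0.13,"rx":0,"ry":0,"rz":-0.61,"grip":0.65},{"tx":0.92,"ty":0.02,"tz":-0.13,"rx":0,"ry":0,"rz":-0.61,"grip":0.65},{"tx":0.92,"ty":0.02,"tz":-0.13,"rx":0,"ry":0,"rz":-0.61,"grip":0.65},{"tx":0.92,"ty":0.02,"tz":-0.13,"rx":0,"ry":0,"rz":-0.61,"grip":0.65},{"tx":0.76,"ty":0.98,"tz":0,"rx":0,"ry":0,"rz":-0.83,"grip":0.65},{"tx":0.76,"ty":0.98,"tz":0,"rx":0,"ry":0,"rz":-0.83,"grip":0.65},{"tx":0.76,"ty":0.98,"tz":0,"rx":0,"ry":0,"rz":-0.83,"grip":0.65}]'

```text
time: 14.4
tool_pos: [0.446, 0.1, 0.1504]
tool_rot: [[-0.8, 0.6, -0.001], [0.6, 0.8, 0.0], [0.001, -0.001, -1.0]]
contact_force: [-0.0, -0.4, -0.4]
opening: 0.82
grip_force: 0.0
```

Call:
step_arm --commands '[{"tx":0.76,"ty":0.98,"tz":0,"rx":0,"ry":0,"rz":-0.83,"grip":0.65},{"tx":0.76,"ty":0.98,"tz":0,"rx":0,"ry":0,"rz":-0.83,"grip":0.65},{"tx":0.76,"ty":0.98,"tz":0,"rx":0,"ry":0,"rz":-0.83,"grip":0.65},{"tx":-0.28,"ty":0.92,"tz":0.12,"rx":0,"ry":0,"rz":-0.61,"grip":0.65},{"tx":-0.28,"ty":0.92,"tz":0.12,"rx":0,"ry":0,"rz":-0.61,"grip":0.65},{"tx":-0.28,"ty":0.92,"tz":0.12,"rx":0,"ry":0,"rz":-0.61,"grip":0.65},{"tx":-0.28,"ty":0.92,"tz":0.12,"rx":0,"ry":0,"rz":-0.61,"grip":0.65},{"tx":-0.28,"ty":0.92,"tz":0.12,"rx":0,"ry":0,"rz":-0.61,"grip":0.65},{"tx":-0.28,"ty":0.92,"tz":0.12,"rx":0,"ry":0,"rz":-0.61,"grip":0.65},{"tx":-0.28,"ty":0.92,"tz":0.12,"rx":0,"ry":0,"rz":-0.61,"grip":0.65},{"tx":-0.28,"ty":0.92,"tz":0.12,"rx":0,"ry":0,"rz":-0.62,"grip":0.65},{"tx":0,"ty":0,"tz":0,"rx":0,"ry":0,"rz":0,"grip":0.65}]'

```text
time: 15.9
tool_pos: [0.4559, 0.376, 0.1258]
tool_rot: [[-0.801, -0.599, -0.002], [-0.599, 0.801, -0.001], [0.002, 0.0, -1.0]]
contact_force: [-0.0, -0.7, 0.3]
opening: 0.829
grip_force: 0.0
```

```bash
cat > blue.py <<'E'
from look import *
def parts(tag):
    im,d,P=shot(tag); s=sense(); R=s["tool_rot"]; W=cloud(d,P); Z=W[2]*1000
    hsv=cv2.cvtColor(im,cv2.COLOR_RGB2HSV); hh,ss,vv=[hsv[:,:,i].astype(int) for i in range(3)]
    a=np.radians(33.2); ex=np.array([np.cos(a),np.sin(a)]); ey=np.array([-ex[1],ex[0]]); c=np.array([.4317,.3577])
    qx=((W[0]-c[0])*ex[0]+(W[1]-c[1])*ex[1])*1000; qy=((W[0]-c[0])*ey[0]+(W[1]-c[1])*ey[1])*1000
    L=np.einsum('ji,jvu->ivu',R,W-s["tool_pos"][:,None,None])*1000
    finger=(abs(L[2])<35)
    for n,x0,w,z0,z1 in (("cell",30,26,24.5,40),("board",-30,24,17,35),("relay",-90,30,55,66)):
        m=(abs(qy)<40)&(d>0)&(abs(qx-x0)<w)&(Z>z0)&(Z<z1)&~finger
        if n=="board": m&=(hh>35)
        m=cv2.morphologyEx(m.astype(np.uint8),cv2.MORPH_OPEN,np.ones((3,3)))>0
        if m.sum()<60: print(n,"few"); continue
        r=cv2.minAreaRect(np.array([qx[m],qy[m]]).T.astype(np.float32)); p=c+(ex*r[0][0]+ey*r[0][1])/1000
        t=cv2.minAreaRect(L[:2,m].T.astype(np.float32))
        print(n,m.sum(),"rack",np.round(r[0],1),np.round(r[1],1),round(r[2],1),"world",p,"tool",np.round(t[0],1),np.round(t[1],1),round(t[2],1),"z",np.percentile(Z[m],[5,95]))
E
python3 -c "
from blue import *
parts('w6')"
```

```text
15.9 [0.4559 0.376  0.1258] -143.216887025671 [ 0.5647  0.5032 -0.245   0.8246  0.0002 -0.0772] [-0.0018 -0.0009 -1.    ]
cell 1049 rack [27.9  3. ] [13.9 50.4] 3.4 world [0.4534 0.3754] tool [1.8 1.9] [13.8 50.4] 0.1 z [27.4217 33.7204]
board 4258 rack [-29.    1.1] [59.9 45.9] 90.0 world [0.4068 0.3428] tool [58.6  3.5] [45.9 59.9] 3.5 z [19.5054 24.42  ]
relay 1876 rack [-87.6  -1.9] [28.  21.2] 86.1 world [0.3594 0.3082] tool [117.4   4.1] [21.2 28. ] 7.4 z [58.0633 60.7834]
```

View pics/w6.png

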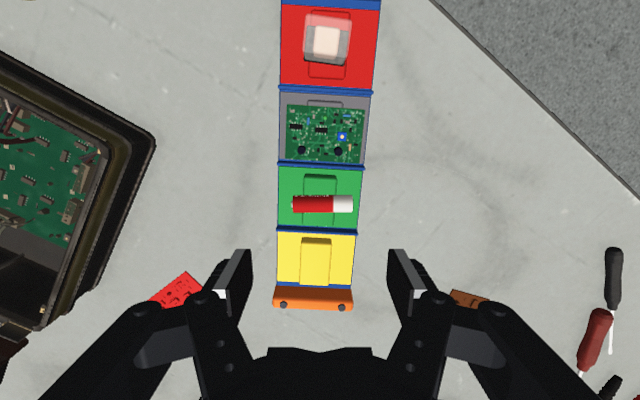

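Call:
step_arm --commands '[{"tx":0.07,"ty":0.08,"tz":0.9,"rx":0,"ry":0,"rz":0,"grip":0.65},{"tx":0,"ty":0,"tz":0.9,"rx":0,"ry":0,"rz":0,"grip":0.65},{"tx":0,"ty":0,"tz":0.9,"rx":0,"ry":0,"rz":0,"grip":0.65},{"tx":0,"ty":0,"tz":0.9,"rx":0,"ry":0,"rz":0,"grip":0.65},{"tx":0,"ty":0,"tz":0.49,"rx":0,"ry":0,"rz":0,"grip":0.65},{"tx":0,"ty":0,"tz":0,"rx":0,"ry":0,"rz":0,"grip":0.3},{"tx":0,"ty":0,"tz":0,"rx":0,"ry":0,"rz":0,"grip":0},{"tx":0,"ty":0,"tz":0,"rx":0,"ry":0,"rz":0,"grip":-0.2},{"tx":0,"ty":0,"tz":0,"rx":0,"ry":0,"rz":0,"grip":-0.2}]' --grip_force 40

```text
time: 17.08
tool_pos: [0.4547, 0.376, 0.0254]
tool_rot: [[-0.802, -0.597, 0.001], [-0.597, 0.802, 0.001], [-0.001, -0.0, -1.0]]
contact_force: [0.1, 0.5, -0.8]
opening: 0.58
grip_force: 41.3
```

```bash
python3 - <<'E'
from h import *
s=sense(); print(s["tool_pos"],yaw(s["tool_rot"]),s["opening"]*85,s["grip_force"],s["contact_force"],s["time"])
x,y,z=s["tool_pos"]; 
p=go(.44,.2,.14,186,1,(x,y,.0985,yaw(s["tool_rot"])))
p=go(.4822,-.1731,.10,159.2,1,p)
E
```

```text
[0.4547 0.376  0.0254] -143.31067677161917 49.29639608998473 41.32678270339966 [ 0.0816  0.4559 -0.7888] 17.075
from [   0.4547    0.376     0.0985 -143.3107] N=7 tx=0.484 ty=-0.899 tz=-0.237 rz=0.438
from [  0.44   0.2    0.14 186.  ] N=15 tx=-0.227 ty=-0.985 tz=0.107 rz=0.179
```

Call:
step_arm --commands '[{"tx":0,"ty":0,"tz":-1,"rx":0,"ry":0,"rz":0,"grip":-0.2},{"tx":0,"ty":0,"tz":-1,"rx":0,"ry":0,"rz":0,"grip":-0.2},{"tx":0,"ty":0,"tz":-0.9,"rx":0,"ry":0,"rz":0,"grip":-0.2},{"tx":0.48,"ty":-0.9,"tz":-0.24,"rx":0,"ry":0,"rz":0.44,"grip":-0.2},{"tx":0.48,"ty":-0.9,"tz":-0.24,"rx":0,"ry":0,"rz":0.44,"grip":-0.2},{"tx":0.48,"ty":-0.9,"tz":-0.24,"rx":0,"ry":0,"rz":0.44,"grip":-0.2},{"tx":0.48,"ty":-0.9,"tz":-0.24,"rx":0,"ry":0,"rz":0.44,"grip":-0.2},{"tx":0.48,"ty":-0.9,"tz":-0.24,"rx":0,"ry":0,"rz":0.44,"grip":-0.2},{"tx":0.48,"ty":-0.9,"tz":-0.24,"rx":0,"ry":0,"rz":0.44,"grip":-0.2},{"tx":0.48,"ty":-0.9,"tz":-0.24,"rx":0,"ry":0,"rz":0.44,"grip":-0.2},{"tx":0,"ty":0,"tz":0,"rx":0,"ry":0,"rz":0,"grip":-0.2}]'

```text
time: 18.45
tool_pos: [0.4401, 0.199, 0.1399]
tool_rot: [[-0.995, -0.101, 0.001], [-0.101, 0.995, 0.0], [-0.001, 0.0, -1.0]]
contact_force: [0.7, 0.3, -0.8]
opening: 0.577
grip_force: 41.5
```

```bash
python3 - <<'E'
from h import *
s=sense(); print(s["opening"]*85,s["grip_force"])
p=go(.4822,-.1731,.10,159.2)
E
```

```text
49.05079758853107 41.517375111579895
from [   0.4401    0.199     0.1399 -174.1988] N=15 tx=-0.228 ty=-0.981 tz=0.106 rz=0.177
```

Call:
step_arm --commands '[{"tx":-0.23,"ty":-0.98,"tz":0.08,"rx":0,"ry":0,"rz":0.18,"grip":-0.2},{"tx":-0.23,"ty":-0.98,"tz":0.08,"rx":0,"ry":0,"rz":0.18,"grip":-0.2},{"tx":-0.23,"ty":-0.98,"tz":0.08,"rx":0,"ry":0,"rz":0.18,"grip":-0.2},{"tx":-0.23,"ty":-0.98,"tz":0.08,"rx":0,"ry":0,"rz":0.18,"grip":-0.2},{"tx":-0.23,"ty":-0.98,"tz":0.08,"rx":0,"ry":0,"rz":0.18,"grip":-0.2},{"tx":-0.23,"ty":-0.98,"tz":0.08,"rx":0,"ry":0,"rz":0.18,"grip":-0.2},{"tx":-0.23,"ty":-0.98,"tz":0.08,"rx":0,"ry":0,"rz":0.18,"grip":-0.2},{"tx":-0.23,"ty":-0.98,"tz":0.08,"rx":0,"ry":0,"rz":0.18,"grip":-0.2},{"tx":-0.23,"ty":-0.98,"tz":0.08,"rx":0,"ry":0,"rz":0.18,"grip":-0.2},{"tx":-0.23,"ty":-0.98,"tz":0.08,"rx":0,"ry":0,"rz":0.18,"grip":-0.2},{"tx":-0.23,"ty":-0.98,"tz":0.1,"rx":0,"ry":0,"rz":0.18,"grip":-0.2}]'

```text
time: 19.82
tool_pos: [0.4896, -0.0716, 0.1167]
tool_rot: [[-0.971, 0.24, 0.001], [0.24, 0.971, 0.0], [-0.001, 0.0, -1.0]]
contact_force: [-0.2, -0.1, -0.4]
opening: 0.584
grip_force: 41.5
```

Call:
step_arm --commands '[{"tx":-0.23,"ty":-0.98,"tz":0.1,"rx":0,"ry":0,"rz":0.18,"grip":-0.2},{"tx":-0.23,"ty":-0.98,"tz":0.1,"rx":0,"ry":0,"rz":0.18,"grip":-0.2},{"tx":-0.23,"ty":-0.98,"tz":0.1,"rx":0,"ry":0,"rz":0.18,"grip":-0.2},{"tx":-0.23,"ty":-0.98,"tz":0.1,"rx":0,"ry":0,"rz":0.18,"grip":-0.2},{"tx":0,"ty":0,"tz":0,"rx":0,"ry":0,"rz":0,"grip":-0.2},{"tx":0,"ty":0,"tz":0,"rx":0,"ry":0,"rz":0,"grip":-0.2}]'

```text
time: 20.58
tool_pos: [0.4829, -0.171, 0.1067]
tool_rot: [[-0.933, 0.359, 0.0], [0.359, 0.933, 0.001], [0.0, 0.001, -1.0]]
contact_force: [-0.5, -0.5, 0.4]
opening: 0.579
grip_force: 41.6
```

```bash
cat > white2.py <<'E'
from look import *
def wh(tag,k,zlo=-40,zhi=20):
    im,d,P=shot(tag); s=sense(); R=s["tool_rot"]; W=cloud(d,P); Z=W[2]*1000
    vv=cv2.cvtColor(im,cv2.COLOR_RGB2HSV)[:,:,2]
    a=np.radians(-20.8); ex=np.array([np.cos(a),np.sin(a)]); ey=np.array([-ex[1],ex[0]]); c=np.array([.4261,-.1518])
    qx=((W[0]-c[0])*ex[0]+(W[1]-c[1])*ex[1])*1000; qy=((W[0]-c[0])*ey[0]+(W[1]-c[1])*ey[1])*1000
    L=np.einsum('ji,jvu->ivu',R,W-s["tool_pos"][:,None,None])*1000
    for j in range(4):
        m=(vv<75)&(Z>15)&(Z<24)&(abs(qy)<25)&(abs(qx-60*j)<28)
        if m.sum()>100: print("pad",j,m.sum(),[(np.percentile(q[m],1)/2+np.percentile(q[m],99)/2).round(1) for q in (qx,qy)],[(np.percentile(q[m],99)-np.percentile(q[m],1)).round(1) for q in (qx,qy)])
    m=(abs(L[0])<35)&(abs(L[1])<32)&(-L[2]>zlo)&(-L[2]<zhi)&(d>0)   # held thing, tool frame
    t=cv2.minAreaRect(L[:2,m].T.astype(np.float32)) if m.sum()>50 else None
    print("held",m.sum(),t,[np.percentile(L[i][m],[1,99]).round(1) for i in range(3)])
    b=c+.06*k*ex; v=R.T@np.append(b-s["tool_pos"][:2],0)*1000; print("bay centre in tool mm",v[:2],"yaw err deg",159.2-yaw(R))
    return im,L,d
E
python3 - <<'E'
from white2 import *
im,L,d=wh("w7",1,-8,12)
hsv=cv2.cvtColor(im,cv2.COLOR_RGB2HSV); 
m=(abs(L[0])<30)&(abs(L[1])<24.)&(-L[2]>-8)&(-L[2]<15)&(d>0)
for a in range(-24,24,6):
    k=m&(L[1]>=a)&(L[1]<a+6); print(a,k.sum(),np.percentile(L[0][k],[2,98]) if k.sum()>5 else "", np.percentile(-L[2][k],98) if k.sum()>5 else "")
E
```

```text
20.575 [ 0.4829 -0.171   0.1067] 158.96273338406192 [-0.4849  0.3986 -0.4808  0.6916  0.0006 -0.1177] [ 0.      0.0006 -1.    ]
pad 0 1043 [np.float64(-0.1), np.float64(-0.6)] [np.float64(42.2), np.float64(26.3)]
pad 1 1778 [np.float64(59.4), np.float64(-0.7)] [np.float64(41.3), np.float64(26.4)]
pad 2 499 [np.float64(119.8), np.float64(-0.7)] [np.float64(43.1), np.float64(26.0)]
pad 3 1166 [np.float64(179.4), np.float64(-1.1)] [np.float64(42.1), np.float64(26.0)]
held 3978 ((-0.8854827880859375, -0.6381263732910156), (23.251169204711914, 62.67418670654297), 0.07887407392263412) [array([-9.9, 10.4]), array([-30.9,  29.7]), array([-11.5,   6.4])]
bay centre in tool mm [-0.1832 -2.3641] yaw err deg 0.21754912693228334
-24 371 [-5.6621  6.9476] 8.763364676428864
-18 379 [-5.5433  6.7991] 8.700207090897779
-12 382 [-5.5722  6.8381] 8.78291962220639
-6 369 [-5.5066  6.7878] 8.84585381060244
0 374 [-5.3051  6.8232] 8.870810023297508
6 382 [-5.288   6.7453] 8.833563438466678
12 382 [-5.3414  6.6301] 8.821462115558178
18 474 [-9.9866  9.2874] 14.171077378157442
```

View pics/w7.png

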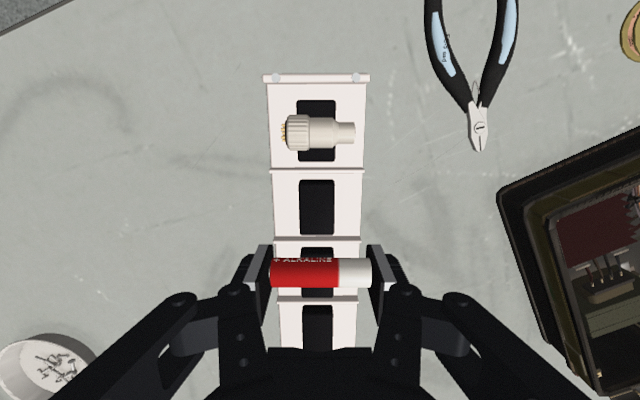

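Call:
step_arm --commands '[{"tx":0,"ty":-0.11,"tz":0.8,"rx":0,"ry":0,"rz":-0.02,"grip":-0.2},{"tx":0,"ty":0,"tz":0.8,"rx":0,"ry":0,"rz":0,"grip":-0.2},{"tx":0,"ty":0,"tz":0.7,"rx":0,"ry":0,"rz":0,"grip":-0.2},{"tx":0,"ty":0,"tz":0.5,"rx":0,"ry":0,"rz":0,"grip":-0.2},{"tx":0,"ty":0,"tz":0.3,"rx":0,"ry":0,"rz":0,"grip":-0.2},{"tx":0,"ty":0,"tz":0.1,"rx":0,"ry":0,"rz":0,"grip":-0.2},{"tx":0,"ty":0,"tz":0,"rx":0,"ry":0,"rz":0,"grip":-0.2}]'

```text
time: 21.5
tool_pos: [0.4818, -0.1744, 0.027]
tool_rot: [[-0.934, 0.357, 0.0], [0.357, 0.934, -0.0], [-0.0, -0.0, -1.0]]
contact_force: [0.1, -0.3, -0.5]
opening: 0.578
grip_force: 41.6
```

Call:
step_arm --commands '[{"tx":0,"ty":0,"tz":0.05,"rx":0,"ry":0,"rz":0,"grip":-0.2},{"tx":0,"ty":0,"tz":0,"rx":0,"ry":0,"rz":0,"grip":-0.2},{"tx":0,"ty":0,"tz":0,"rx":0,"ry":0,"rz":0,"grip":0.3},{"tx":0,"ty":0,"tz":0,"rx":0,"ry":0,"rz":0,"grip":0.5},{"tx":0,"ty":0,"tz":-0.5,"rx":0,"ry":0,"rz":0,"grip":0.6},{"tx":0,"ty":0,"tz":-1,"rx":0,"ry":0,"rz":0,"grip":0.9},{"tx":0,"ty":0,"tz":-1,"rx":0,"ry":0,"rz":0,"grip":0.9},{"tx":-0.4,"ty":0,"tz":-1,"rx":0,"ry":0,"rz":0,"grip":0.9},{"tx":-0.4,"ty":0,"tz":-0.5,"rx":0,"ry":0,"rz":0,"grip":0.9},{"tx":0,"ty":0,"tz":0,"rx":0,"ry":0,"rz":0,"grip":0.9}]'

```text
time: 22.75
tool_pos: [0.5017, -0.1822, 0.1273]
tool_rot: [[-0.934, 0.357, 0.003], [0.357, 0.934, -0.002], [-0.004, -0.0, -1.0]]
contact_force: [-0.3, 0.6, 0.4]
opening: 0.957
grip_force: 0.0
```

```bash
cat >> white2.py <<'E'
def check(tag):
    im,d,P=shot(tag); W=cloud(d,P); Z=W[2]*1000
    a=np.radians(-20.8); ex=np.array([np.cos(a),np.sin(a)]); ey=np.array([-ex[1],ex[0]]); c=np.array([.4261,-.1518])
    qx=((W[0]-c[0])*ex[0]+(W[1]-c[1])*ex[1])*1000; qy=((W[0]-c[0])*ey[0]+(W[1]-c[1])*ey[1])*1000
    vv=cv2.cvtColor(im,cv2.COLOR_RGB2HSV)[:,:,2]
    for j in range(4):
        A=(abs(qy)<38)&(abs(qx-60*j)<28)&(d>0)
        m=(vv<75)&(Z>15)&(Z<22)&A
        if m.sum()>100: print("pad",j,m.sum(),[(np.percentile(q[m],1)/2+np.percentile(q[m],99)/2).round(1) for q in (qx,qy)],[(np.percentile(q[m],99)-np.percentile(q[m],1)).round(1) for q in (qx,qy)])
        m=cv2.morphologyEx((A&(Z>(22.5 if j!=2 else 19.))&(Z<70)&((vv>60)|(Z>26))).astype(np.uint8),cv2.MORPH_OPEN,np.ones((3,3)))>0
        if m.sum()>60: r=cv2.minAreaRect(np.array([qx[m]-60*j,qy[m]]).T.astype(np.float32)); print("part",j,np.round(r[0],1),np.round(r[1],1),round(r[2],1),np.percentile(Z[m],[2,98]))
E
python3 - <<'E'
from white2 import *
from h import go
check("w8")
p=go(.46,.0,.16,168); p=go(.43,.2,.16,195,1,p); p=go(.4072,.3424,.125,212.7,1,p)
E
```

```text
22.75 [ 0.5017 -0.1822  0.1273] 159.08877324661293 [-0.4867  0.4044 -0.406   0.7566  0.     -0.1217] [ 0.0033 -0.0017 -1.    ]
pad 0 965 [np.float64(0.5), np.float64(-0.7)] [np.float64(42.0), np.float64(26.8)]
part 0 [0.2 1. ] [23.1 48.7] 0.2 [32.485  42.6759]
pad 1 1044 [np.float64(60.0), np.float64(-0.7)] [np.float64(42.3), np.float64(26.1)]
part 1 [ 0.7 -1.8] [49.2 14.3] 89.3 [26.7753 34.0382]
pad 2 1346 [np.float64(119.7), np.float64(-0.8)] [np.float64(42.0), np.float64(26.5)]
pad 3 1119 [np.float64(179.4), np.float64(-0.9)] [np.float64(41.9), np.float64(26.6)]
from [  0.5005  -0.1816   0.1262 159.0888] N=7 tx=0.527 ty=0.925 tz=-0.193 rz=-0.127
from [  0.46   0.     0.16 168.  ] N=9 tx=0.135 ty=0.897 tz=-0.000 rz=-0.300
from [  0.43   0.2    0.16 195.  ] N=6 tx=-0.222 ty=0.939 tz=0.233 rz=-0.295
```

Call:
step_arm --commands '[{"tx":0.53,"ty":0.92,"tz":-0.19,"rx":0,"ry":0,"rz":-0.13,"grip":1},{"tx":0.53,"ty":0.92,"tz":-0.19,"rx":0,"ry":0,"rz":-0.13,"grip":1},{"tx":0.53,"ty":0.92,"tz":-0.19,"rx":0,"ry":0,"rz":-0.13,"grip":1},{"tx":0.53,"ty":0.92,"tz":-0.19,"rx":0,"ry":0,"rz":-0.13,"grip":1},{"tx":0.53,"ty":0.92,"tz":-0.19,"rx":0,"ry":0,"rz":-0.13,"grip":1},{"tx":0.53,"ty":0.92,"tz":-0.19,"rx":0,"ry":0,"rz":-0.13,"grip":1},{"tx":0.53,"ty":0.92,"tz":-0.19,"rx":0,"ry":0,"rz":-0.13,"grip":1},{"tx":0.13,"ty":0.9,"tz":0,"rx":0,"ry":0,"rz":-0.3,"grip":1},{"tx":0.13,"ty":0.9,"tz":0,"rx":0,"ry":0,"rz":-0.3,"grip":1},{"tx":0.13,"ty":0.9,"tz":0,"rx":0,"ry":0,"rz":-0.3,"grip":1},{"tx":0.13,"ty":0.9,"tz":0,"rx":0,"ry":0,"rz":-0.3,"grip":1}]'

```text
time: 24.18
tool_pos: [0.4559, 0.0909, 0.158]
tool_rot: [[-1.0, -0.005, -0.002], [-0.005, 1.0, -0.0], [0.002, -0.0, -1.0]]
contact_force: [0.4, -0.3, 0.6]
opening: 0.998
grip_force: 0.0
```

Call:
step_arm --commands '[{"tx":0.13,"ty":0.9,"tz":0,"rx":0,"ry":0,"rz":-0.3,"grip":1},{"tx":0.13,"ty":0.9,"tz":0,"rx":0,"ry":0,"rz":-0.3,"grip":1},{"tx":0.13,"ty":0.9,"tz":0,"rx":0,"ry":0,"rz":-0.3,"grip":1},{"tx":0.13,"ty":0.9,"tz":0,"rx":0,"ry":0,"rz":-0.3,"grip":1},{"tx":0.13,"ty":0.9,"tz":0,"rx":0,"ry":0,"rz":-0.3,"grip":1},{"tx":-0.22,"ty":0.94,"tz":0.23,"rx":0,"ry":0,"rz":-0.3,"grip":1},{"tx":-0.22,"ty":0.94,"tz":0.23,"rx":0,"ry":0,"rz":-0.3,"grip":1},{"tx":-0.22,"ty":0.94,"tz":0.23,"rx":0,"ry":0,"rz":-0.3,"grip":1},{"tx":-0.22,"ty":0.94,"tz":0.23,"rx":0,"ry":0,"rz":-0.3,"grip":1},{"tx":-0.22,"ty":0.94,"tz":0.23,"rx":0,"ry":0,"rz":-0.3,"grip":1},{"tx":-0.22,"ty":0.94,"tz":0.23,"rx":0,"ry":0,"rz":-0.3,"grip":1},{"tx":0,"ty":0,"tz":0,"rx":0,"ry":0,"rz":0,"grip":1}]'

```text
time: 25.68
tool_pos: [0.4035, 0.3424, 0.1231]
tool_rot: [[-0.836, -0.549, -0.002], [-0.549, 0.836, -0.001], [0.003, 0.0, -1.0]]
contact_force: [0.1, -1.2, -0.9]
opening: 1.001
grip_force: 0.0
```

```bash
python3 - <<'E'
from blue import *
parts('w9')
D=np.load("w9.npz"); im,d,P=D["im"],D["d"],D["P"]; s=sense()
W=cloud(d,P); L=np.einsum('ji,jvu->ivu',s["tool_rot"],W-s["tool_pos"][:,None,None])*1000
hsv=cv2.cvtColor(im,cv2.COLOR_RGB2HSV); h,sa,v=[hsv[:,:,i].astype(int) for i in range(3)]
m=(h>45)&(h<90)&(sa>110)&(W[2]>.018)&(W[2]<.0245)&(abs(L[0])<32)&(abs(L[1])<40)
m=cv2.morphologyEx(m.astype(np.uint8),cv2.MORPH_OPEN,np.ones((3,3)))>0
print(m.sum(),cv2.minAreaRect(L[:2,m].T.astype(np.float32)))
E
```

```text
25.675 [0.4035 0.3424 0.1231] -146.69602392716138 [ 0.5641  0.4064 -0.416   0.7511 -0.     -0.0171] [-0.0023 -0.0015 -1.    ]
cell few
board 3481 rack [-28.9   1.1] [60.  45.8] 89.8 world [0.4069 0.3428] tool [-3.2 -0.6] [45.8 60. ] 0.2 z [19.2879 24.5493]
relay 1396 rack [-87.7  -1.9] [28.  21.1] 86.5 world [0.3594 0.3081] tool [55.7 -3.6] [21.1 28. ] 3.6 z [58.2633 60.742 ]
2199 ((-5.561712265014648, -0.8510799407958984), (41.694915771484375, 59.2187385559082), 0.0025124927051365376)
```

View pics/w9.png

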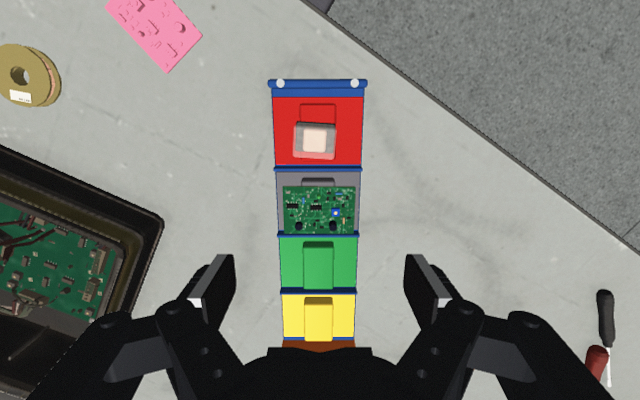

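Call:
step_arm --commands '[{"tx":-0.21,"ty":-0.03,"tz":0.9,"rx":0,"ry":0,"rz":0,"grip":1},{"tx":0,"ty":0,"tz":0.9,"rx":0,"ry":0,"rz":0,"grip":1},{"tx":0,"ty":0,"tz":0.9,"rx":0,"ry":0,"rz":0,"grip":1},{"tx":0,"ty":0,"tz":0.7,"rx":0,"ry":0,"rz":0,"grip":1},{"tx":0,"ty":0,"tz":0.4,"rx":0,"ry":0,"rz":0,"grip":1},{"tx":0,"ty":0,"tz":0.22,"rx":0,"ry":0,"rz":0,"grip":1},{"tx":0,"ty":0,"tz":0,"rx":0,"ry":0,"rz":0,"grip":0.8},{"tx":0,"ty":0,"tz":0,"rx":0,"ry":0,"rz":0,"grip":0.5},{"tx":0,"ty":0,"tz":0,"rx":0,"ry":0,"rz":0,"grip":0.1},{"tx":0,"ty":0,"tz":0,"rx":0,"ry":0,"rz":0,"grip":0.1}]' --grip_force 40

```text
time: 26.98
tool_pos: [0.4105, 0.3448, 0.0249]
tool_rot: [[-0.837, -0.547, 0.001], [-0.547, 0.837, 0.001], [-0.001, -0.0, -1.0]]
contact_force: [-0.6, -0.8, 6.0]
opening: 0.679
grip_force: 41.5
```

```bash
python3 - <<'E'
from h import *
s=sense(); print(s["tool_pos"],yaw(s["tool_rot"]),s["opening"]*85,s["grip_force"],s["contact_force"],s["time"])
x,y,z=s["tool_pos"]; 
p=go(.44,.2,.14,188,1,(x,y,.098,yaw(s["tool_rot"])))
E
```

```text
[0.4105 0.3448 0.0249] -146.80690671689644 57.72919895763941 41.48056626319885 [-0.6324 -0.757   6.0359] 26.975
from [   0.4105    0.3448    0.098  -146.8069] N=6 tx=0.193 ty=-0.974 tz=-0.280 rz=0.420
```

Call:
step_arm --commands '[{"tx":0,"ty":0,"tz":-0.4,"rx":0,"ry":0,"rz":0,"grip":0.1},{"tx":0,"ty":0,"tz":-0.8,"rx":0,"ry":0,"rz":0,"grip":0.1},{"tx":0,"ty":0,"tz":-0.9,"rx":0,"ry":0,"rz":0,"grip":0.1},{"tx":0,"ty":0,"tz":-0.9,"rx":0,"ry":0,"rz":0,"grip":0.1},{"tx":0.19,"ty":-0.97,"tz":-0.28,"rx":0,"ry":0,"rz":0.42,"grip":0.1},{"tx":0.19,"ty":-0.97,"tz":-0.28,"rx":0,"ry":0,"rz":0.42,"grip":0.1},{"tx":0.19,"ty":-0.97,"tz":-0.28,"rx":0,"ry":0,"rz":0.42,"grip":0.1},{"tx":0.19,"ty":-0.97,"tz":-0.28,"rx":0,"ry":0,"rz":0.42,"grip":0.1},{"tx":0.19,"ty":-0.97,"tz":-0.28,"rx":0,"ry":0,"rz":0.42,"grip":0.1},{"tx":0.19,"ty":-0.97,"tz":-0.28,"rx":0,"ry":0,"rz":0.42,"grip":0.1},{"tx":0,"ty":0,"tz":0,"rx":0,"ry":0,"rz":0,"grip":0.1}]'

```text
time: 28.35
tool_pos: [0.4401, 0.1995, 0.1419]
tool_rot: [[-0.991, -0.137, 0.001], [-0.137, 0.991, 0.0], [-0.001, 0.0, -1.0]]
contact_force: [0.2, 0.3, -0.5]
opening: 0.678
grip_force: 42.8
```

```bash
python3 - <<'E'
from h import *
s=sense(); print(s["opening"]*85,s["grip_force"])
p=go(.5383,-.1944,.11,159.2)
E
```

```text
57.61744411698173 42.80686140060425
from [   0.4401    0.1995    0.1419 -172.1209] N=16 tx=-0.343 ty=-0.966 tz=0.080 rz=0.179
```

Call:
step_arm --commands '[{"tx":-0.34,"ty":-0.97,"tz":0.05,"rx":0,"ry":0,"rz":0.18,"grip":0.1},{"tx":-0.34,"ty":-0.97,"tz":0.05,"rx":0,"ry":0,"rz":0.18,"grip":0.1},{"tx":-0.34,"ty":-0.97,"tz":0.05,"rx":0,"ry":0,"rz":0.18,"grip":0.1},{"tx":-0.34,"ty":-0.97,"tz":0.05,"rx":0,"ry":0,"rz":0.18,"grip":0.1},{"tx":-0.34,"ty":-0.97,"tz":0.05,"rx":0,"ry":0,"rz":0.18,"grip":0.1},{"tx":-0.34,"ty":-0.97,"tz":0.05,"rx":0,"ry":0,"rz":0.18,"grip":0.1},{"tx":-0.34,"ty":-0.97,"tz":0.05,"rx":0,"ry":0,"rz":0.18,"grip":0.1},{"tx":-0.34,"ty":-0.97,"tz":0.05,"rx":0,"ry":0,"rz":0.18,"grip":0.1},{"tx":-0.34,"ty":-0.97,"tz":0.05,"rx":0,"ry":0,"rz":0.18,"grip":0.1},{"tx":-0.34,"ty":-0.97,"tz":0.05,"rx":0,"ry":0,"rz":0.18,"grip":0.1},{"tx":-0.34,"ty":-0.97,"tz":0.05,"rx":0,"ry":0,"rz":0.18,"grip":0.1}]'

```text
time: 29.72
tool_pos: [0.5286, -0.0665, 0.1271]
tool_rot: [[-0.979, 0.204, 0.0], [0.204, 0.979, 0.0], [-0.0, 0.001, -1.0]]
contact_force: [0.8, -0.2, -0.1]
opening: 0.676
grip_force: 42.8
```

Call:
step_arm --commands '[{"tx":-0.34,"ty":-0.97,"tz":0.15,"rx":0,"ry":0,"rz":0.18,"grip":0.1},{"tx":-0.34,"ty":-0.97,"tz":0.15,"rx":0,"ry":0,"rz":0.18,"grip":0.1},{"tx":-0.34,"ty":-0.97,"tz":0.15,"rx":0,"ry":0,"rz":0.18,"grip":0.1},{"tx":-0.34,"ty":-0.97,"tz":0.15,"rx":0,"ry":0,"rz":0.18,"grip":0.1},{"tx":-0.34,"ty":-0.97,"tz":0.15,"rx":0,"ry":0,"rz":0.17,"grip":0.1},{"tx":0,"ty":0,"tz":0,"rx":0,"ry":0,"rz":0,"grip":0.1},{"tx":0,"ty":0,"tz":0,"rx":0,"ry":0,"rz":0,"grip":0.1}]'

```text
time: 30.6
tool_pos: [0.5368, -0.1937, 0.1082]
tool_rot: [[-0.936, 0.352, -0.0], [0.352, 0.936, 0.001], [0.001, 0.001, -1.0]]
contact_force: [0.4, -0.4, -0.9]
opening: 0.677
grip_force: 42.8
```

```bash
python3 - <<'E'
from white2 import *
im,L,d=wh("w10",2,-15,15)
hsv=cv2.cvtColor(im,cv2.COLOR_RGB2HSV); h,sa,v=[hsv[:,:,i].astype(int) for i in range(3)]
m=(abs(L[0])<35)&(abs(L[1])<32)&(abs(L[2])<20)&(h>45)&(h<90)&(sa>110)
m=cv2.morphologyEx(m.astype(np.uint8),cv2.MORPH_OPEN,np.ones((3,3)))>0
print(m.sum(),cv2.minAreaRect(L[:2,m].T.astype(np.float32)),np.percentile(-L[2][m],[5,50,95]))
for a in (-20,0,15): k=m&(L[0]>a)&(L[0]<a+5); print(a,np.median(-L[2][k]))
for a in (-25,0,20): k=m&(L[1]>a)&(L[1]<a+5); print("y",a,np.median(-L[2][k]))
E
```

```text
30.6 [ 0.5368 -0.1937  0.1082] 159.36915088315007 [-0.4759  0.489  -0.3225  0.7599  0.0006 -0.1158] [-0.0002  0.0008 -1.    ]
pad 0 1343 [np.float64(1.1), np.float64(-0.6)] [np.float64(43.2), np.float64(26.5)]
pad 1 1428 [np.float64(60.2), np.float64(-0.7)] [np.float64(42.0), np.float64(26.7)]
pad 2 1440 [np.float64(115.5), np.float64(-0.8)] [np.float64(33.6), np.float64(26.5)]
held 9475 ((0.9963436126708984, -0.0700836181640625), (43.027286529541016, 63.97584915161133), 0.5091050267219543) [array([-19.1,  21.8]), array([-30.3,  30. ]), array([-13.7,   5.4])]
bay centre in tool mm [-1.671  -0.3209] yaw err deg -0.18557677181567556
5748 ((1.2121124267578125, -0.7654781341552734), (42.2757682800293, 59.30158615112305), 0.013808486983180046) [-4.9125 -3.9421 -2.904 ]
-20 -4.026115971256433
0 -3.8619771251598674
15 -3.9294867854153597
y -25 -3.845337465930816
y 0 -3.872550097985014
y 20 -4.063898066783445
```

View pics/w10.png

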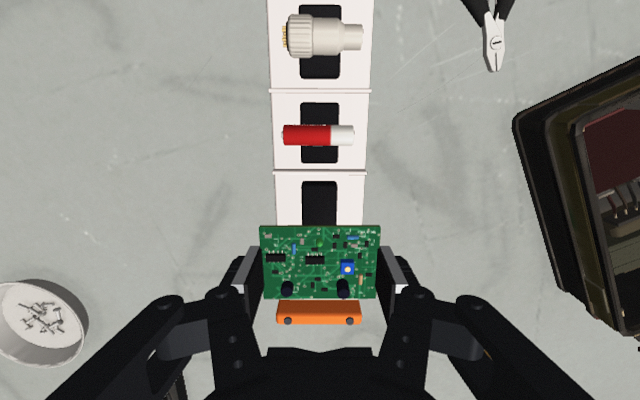

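Call:
step_arm --commands '[{"tx":-0.12,"ty":-0.01,"tz":0.8,"rx":0,"ry":0,"rz":0.02,"grip":0.1},{"tx":0,"ty":0,"tz":0.8,"rx":0,"ry":0,"rz":0,"grip":0.1},{"tx":0,"ty":0,"tz":0.7,"rx":0,"ry":0,"rz":0,"grip":0.1},{"tx":0,"ty":0,"tz":0.5,"rx":0,"ry":0,"rz":0,"grip":0.1},{"tx":0,"ty":0,"tz":0.3,"rx":0,"ry":0,"rz":0,"grip":0.1},{"tx":0,"ty":0,"tz":0.15,"rx":0,"ry":0,"rz":0,"grip":0.1},{"tx":0,"ty":0,"tz":0,"rx":0,"ry":0,"rz":0,"grip":0.1}]'

```text
time: 31.52
tool_pos: [0.5395, -0.1961, 0.0271]
tool_rot: [[-0.934, 0.357, 0.0], [0.357, 0.934, -0.0], [-0.0, -0.0, -1.0]]
contact_force: [0.4, 0.4, 0.9]
opening: 0.676
grip_force: 42.8
```

Call:
step_arm --commands '[{"tx":0,"ty":0,"tz":0.04,"rx":0,"ry":0,"rz":0,"grip":0.1},{"tx":0,"ty":0,"tz":0.04,"rx":0,"ry":0,"rz":0,"grip":0.1},{"tx":0,"ty":0,"tz":0,"rx":0,"ry":0,"rz":0,"grip":0.1}]'

```text
time: 31.9
tool_pos: [0.5395, -0.1961, 0.0252]
tool_rot: [[-0.934, 0.357, 0.0], [0.357, 0.934, -0.0], [-0.0, -0.0, -1.0]]
contact_force: [0.9, -0.5, 0.2]
opening: 0.676
grip_force: 42.8
```

Call:
step_arm --commands '[{"tx":0,"ty":0,"tz":0.02,"rx":0,"ry":0,"rz":0,"grip":0.1},{"tx":0,"ty":0,"tz":0,"rx":0,"ry":0,"rz":0,"grip":0.5},{"tx":0,"ty":0,"tz":0,"rx":0,"ry":0,"rz":0,"grip":0.8},{"tx":0,"ty":0,"tz":0,"rx":0,"ry":0,"rz":0,"grip":0.8},{"tx":0,"ty":0,"tz":-0.4,"rx":0,"ry":0,"rz":0,"grip":0.9},{"tx":0,"ty":0,"tz":-0.9,"rx":0,"ry":0,"rz":0,"grip":0.9},{"tx":0,"ty":0,"tz":-1,"rx":0,"ry":0,"rz":0,"grip":0.9},{"tx":-0.4,"ty":0,"tz":-1,"rx":0,"ry":0,"rz":0,"grip":0.9},{"tx":-0.4,"ty":0,"tz":-0.8,"rx":0,"ry":0,"rz":0,"grip":0.9},{"tx":0,"ty":0,"tz":0,"rx":0,"ry":0,"rz":0,"grip":0.9}]'

```text
time: 33.15
tool_pos: [0.56, -0.2041, 0.1293]
tool_rot: [[-0.934, 0.357, 0.004], [0.357, 0.934, -0.002], [-0.005, -0.001, -1.0]]
contact_force: [0.5, 0.0, 0.2]
opening: 0.945
grip_force: 0.0
```

```bash
python3 - <<'E'
from white2 import *
from h import go
check("w11")
D=np.load("w11.npz"); im,d,P=D["im"],D["d"],D["P"]; W=cloud(d,P); hsv=cv2.cvtColor(im,cv2.COLOR_RGB2HSV); h,sa,v=[hsv[:,:,i].astype(int) for i in range(3)]
a=np.radians(-20.8); ex=np.array([np.cos(a),np.sin(a)]); ey=np.array([-ex[1],ex[0]]); c=np.array([.5383,-.1944])
qx=((W[0]-c[0])*ex[0]+(W[1]-c[1])*ex[1])*1000; qy=((W[0]-c[0])*ey[0]+(W[1]-c[1])*ey[1])*1000
m=(h>45)&(h<90)&(sa>110)&(abs(qx)<40)&(abs(qy)<45)&(W[2]>.015)
m=cv2.morphologyEx(m.astype(np.uint8),cv2.MORPH_OPEN,np.ones((3,3)))>0
print("board",m.sum(),cv2.minAreaRect(np.array([qx[m],qy[m]]).T.astype(np.float32)),np.percentile(W[2][m],[5,50,95]),[np.median(W[2][m&(qy*t>20)]) for t in (-1,1)],[np.median(W[2][m&(qx*t>15)]) for t in (-1,1)])
p=go(.47,.0,.16,168); p=go(.42,.18,.17,192,1,p); p=go(.3594,.3081,.15,209.5,1,p)
E
```

```text
33.15 [ 0.56   -0.2041  0.1293] 159.0939029212076 [-0.4733  0.5034 -0.2344  0.8282  0.     -0.1084] [ 0.0043 -0.0022 -1.    ]
pad 0 899 [np.float64(15.3), np.float64(-0.8)] [np.float64(15.0), np.float64(26.6)]
part 0 [6.9 0.8] [48.9 11.3] 88.0 [29.9021 41.9164]
pad 1 1331 [np.float64(60.3), np.float64(-0.8)] [np.float64(42.7), np.float64(26.3)]
part 1 [ 1.  -1.8] [49.4 14. ] 89.9 [26.5299 34.0852]
pad 2 197 [np.float64(118.0), np.float64(-0.4)] [np.float64(38.5), np.float64(49.8)]
part 2 [ 1.  -1.4] [59.9 41.8] 90.0 [19.7285 27.1225]
pad 3 1311 [np.float64(179.4), np.float64(-0.9)] [np.float64(41.2), np.float64(26.2)]
board 2305 ((0.49752235412597656, -1.806314468383789), (58.626895904541016, 40.842803955078125), 89.89524841308594) [0.02   0.0211 0.0222] [np.float64(0.021020154194967125), np.float64(0.021039955719720393)] [np.float64(0.021068546140777994), np.float64(0.02110928559218274)]
from [  0.5586  -0.2034   0.1278 159.0892] N=7 tx=0.826 ty=0.963 tz=-0.184 rz=-0.127
from [  0.47   0.     0.16 168.  ] N=8 tx=0.275 ty=0.900 tz=-0.050 rz=-0.300
from [  0.42   0.18   0.17 192.  ] N=6 tx=0.100 ty=0.943 tz=0.133 rz=-0.292
```

Call:
step_arm --commands '[{"tx":0.83,"ty":0.96,"tz":-0.2,"rx":0,"ry":0,"rz":-0.13,"grip":0.6},{"tx":0.83,"ty":0.96,"tz":-0.2,"rx":0,"ry":0,"rz":-0.13,"grip":0.4},{"tx":0.83,"ty":0.96,"tz":-0.2,"rx":0,"ry":0,"rz":-0.13,"grip":0.4},{"tx":0.83,"ty":0.96,"tz":-0.2,"rx":0,"ry":0,"rz":-0.13,"grip":0.4},{"tx":0.83,"ty":0.96,"tz":-0.2,"rx":0,"ry":0,"rz":-0.13,"grip":0.4},{"tx":0.83,"ty":0.96,"tz":-0.2,"rx":0,"ry":0,"rz":-0.13,"grip":0.4},{"tx":0.83,"ty":0.96,"tz":-0.2,"rx":0,"ry":0,"rz":-0.13,"grip":0.4},{"tx":0.27,"ty":0.9,"tz":0,"rx":0,"ry":0,"rz":-0.3,"grip":0.4},{"tx":0.27,"ty":0.9,"tz":0,"rx":0,"ry":0,"rz":-0.3,"grip":0.4},{"tx":0.27,"ty":0.9,"tz":0,"rx":0,"ry":0,"rz":-0.3,"grip":0.4},{"tx":0.27,"ty":0.9,"tz":0,"rx":0,"ry":0,"rz":-0.3,"grip":0.4}]'

```text
time: 34.58
tool_pos: [0.4516, 0.093, 0.1609]
tool_rot: [[-1.0, -0.005, -0.002], [-0.005, 1.0, -0.0], [0.002, -0.0, -1.0]]
contact_force: [0.1, 0.2, 0.2]
opening: 0.701
grip_force: 0.0
```

Call:
step_arm --commands '[{"tx":0.27,"ty":0.9,"tz":0,"rx":0,"ry":0,"rz":-0.3,"grip":0.4},{"tx":0.27,"ty":0.9,"tz":0,"rx":0,"ry":0,"rz":-0.3,"grip":0.4},{"tx":0.27,"ty":0.9,"tz":0,"rx":0,"ry":0,"rz":-0.3,"grip":0.4},{"tx":0.27,"ty":0.9,"tz":0,"rx":0,"ry":0,"rz":-0.3,"grip":0.4},{"tx":0.1,"ty":0.94,"tz":0.1,"rx":0,"ry":0,"rz":-0.29,"grip":0.4},{"tx":0.1,"ty":0.94,"tz":0.1,"rx":0,"ry":0,"rz":-0.29,"grip":0.4},{"tx":0.1,"ty":0.94,"tz":0.1,"rx":0,"ry":0,"rz":-0.29,"grip":0.4},{"tx":0.1,"ty":0.94,"tz":0.1,"rx":0,"ry":0,"rz":-0.29,"grip":0.4},{"tx":0.1,"ty":0.94,"tz":0.1,"rx":0,"ry":0,"rz":-0.29,"grip":0.4},{"tx":0.1,"ty":0.94,"tz":0.1,"rx":0,"ry":0,"rz":-0.29,"grip":0.4},{"tx":0,"ty":0,"tz":0,"rx":0,"ry":0,"rz":0,"grip":0.4}]'

```text
time: 35.95
tool_pos: [0.3562, 0.3071, 0.1458]
tool_rot: [[-0.869, -0.496, -0.002], [-0.496, 0.869, -0.002], [0.003, -0.0, -1.0]]
contact_force: [0.0, -0.4, -0.1]
opening: 0.699
grip_force: 0.0
```

```bash
python3 -c "
from blue import *
parts('w12')"
```

```text
35.95 [0.3562 0.3071 0.1458] -150.2885701399972 [ 0.5545  0.2815 -0.5374  0.7547 -0.0001  0.0359] [-0.0024 -0.0015 -1.    ]
cell few
board 1123 rack [-30.    0.3] [27.6 43.7] 90.0 world [0.4064 0.3415] tool [-60.6   5.9] [27.6 43.7] 86.4 z [17.6692 19.94  ]
relay 889 rack [-88.3  -2. ] [27.7 20.5] 86.8 world [0.3589 0.3076] tool [-2.4 -0.1] [27.7 20.5] 89.7 z [58.0405 60.8125]
```

View pics/w12.png

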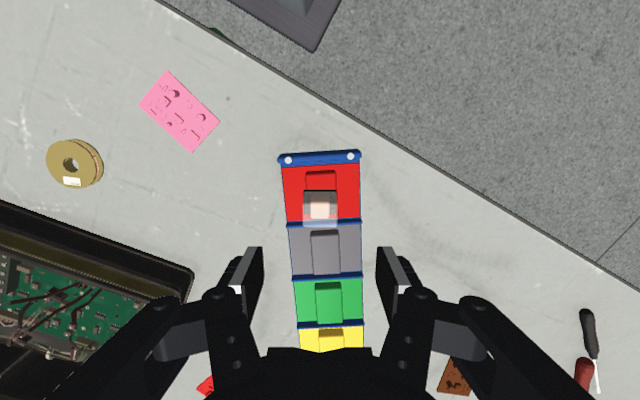

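Call:
step_arm --commands '[{"tx":-0.1,"ty":0,"tz":0.9,"rx":0,"ry":0,"rz":0,"grip":0.4},{"tx":0,"ty":0,"tz":0.9,"rx":0,"ry":0,"rz":0,"grip":0.4},{"tx":0,"ty":0,"tz":0.9,"rx":0,"ry":0,"rz":0,"grip":0.4},{"tx":0,"ty":0,"tz":0.7,"rx":0,"ry":0,"rz":0,"grip":0.4},{"tx":0,"ty":0,"tz":0.5,"rx":0,"ry":0,"rz":0,"grip":0.4},{"tx":0,"ty":0,"tz":0.3,"rx":0,"ry":0,"rz":0,"grip":0.3},{"tx":0,"ty":0,"tz":0,"rx":0,"ry":0,"rz":0,"grip":0},{"tx":0,"ty":0,"tz":0,"rx":0,"ry":0,"rz":0,"grip":-0.3},{"tx":0,"ty":0,"tz":0,"rx":0,"ry":0,"rz":0,"grip":-0.7},{"tx":0,"ty":0,"tz":0,"rx":0,"ry":0,"rz":0,"grip":-0.7}]' --grip_force 40

```text
time: 37.25
tool_pos: [0.3609, 0.3087, 0.0426]
tool_rot: [[-0.87, -0.494, 0.001], [-0.494, 0.87, 0.001], [-0.001, -0.0, -1.0]]
contact_force: [0.7, -0.2, 4.3]
opening: 0.321
grip_force: 39.7
```

```bash
python3 - <<'E'
from h import *
s=sense(); print(s["tool_pos"],yaw(s["tool_rot"]),s["opening"]*85,s["grip_force"],s["contact_force"],s["time"])
x,y,z=s["tool_pos"]; 
p=go(.43,.16,.16,188,1,(x,y,.115,yaw(s["tool_rot"])))
E
```

```text
[0.3609 0.3087 0.0426] -150.41041884623093 27.291832080259955 39.708012342453 [ 0.72   -0.2004  4.2701] 37.25
from [   0.3609    0.3087    0.115  -150.4104] N=7 tx=-0.076 ty=-0.940 tz=-0.257 rz=0.308
```

Call:
step_arm --commands '[{"tx":0,"ty":0,"tz":-0.9,"rx":0,"ry":0,"rz":0,"grip":-0.7},{"tx":0,"ty":0,"tz":-1,"rx":0,"ry":0,"rz":0,"grip":-0.7},{"tx":0,"ty":0,"tz":-1,"rx":0,"ry":0,"rz":0,"grip":-0.7},{"tx":-0.08,"ty":-0.94,"tz":-0.26,"rx":0,"ry":0,"rz":0.31,"grip":-0.7},{"tx":-0.08,"ty":-0.94,"tz":-0.26,"rx":0,"ry":0,"rz":0.31,"grip":-0.7},{"tx":-0.08,"ty":-0.94,"tz":-0.26,"rx":0,"ry":0,"rz":0.31,"grip":-0.7},{"tx":-0.08,"ty":-0.94,"tz":-0.26,"rx":0,"ry":0,"rz":0.31,"grip":-0.7},{"tx":-0.08,"ty":-0.94,"tz":-0.26,"rx":0,"ry":0,"rz":0.31,"grip":-0.7},{"tx":-0.08,"ty":-0.94,"tz":-0.26,"rx":0,"ry":0,"rz":0.31,"grip":-0.7},{"tx":-0.08,"ty":-0.94,"tz":-0.26,"rx":0,"ry":0,"rz":0.31,"grip":-0.7},{"tx":0,"ty":0,"tz":0,"rx":0,"ry":0,"rz":0,"grip":-0.7}]'

```text
time: 38.62
tool_pos: [0.4306, 0.159, 0.1604]
tool_rot: [[-0.991, -0.135, 0.001], [-0.135, 0.991, 0.0], [-0.001, 0.0, -1.0]]
contact_force: [-0.8, 0.6, -1.6]
opening: 0.321
grip_force: 39.5
```

```bash
python3 - <<'E'
from h import *
s=sense(); print(s["opening"]*85,s["grip_force"])
p=go(.5944,-.2157,.12,159.2)
E
```

```text
27.272902739194798 39.51146185398102
from [   0.4306    0.159     0.1604 -172.2327] N=15 tx=-0.537 ty=-0.962 tz=0.108 rz=0.190
```

Call:
step_arm --commands '[{"tx":-0.54,"ty":-0.96,"tz":0.05,"rx":0,"ry":0,"rz":0.19,"grip":-0.7},{"tx":-0.54,"ty":-0.96,"tz":0.05,"rx":0,"ry":0,"rz":0.19,"grip":-0.7},{"tx":-0.54,"ty":-0.96,"tz":0.05,"rx":0,"ry":0,"rz":0.19,"grip":-0.7},{"tx":-0.54,"ty":-0.96,"tz":0.05,"rx":0,"ry":0,"rz":0.19,"grip":-0.7},{"tx":-0.54,"ty":-0.96,"tz":0.05,"rx":0,"ry":0,"rz":0.19,"grip":-0.7},{"tx":-0.54,"ty":-0.96,"tz":0.05,"rx":0,"ry":0,"rz":0.19,"grip":-0.7},{"tx":-0.54,"ty":-0.96,"tz":0.05,"rx":0,"ry":0,"rz":0.19,"grip":-0.7},{"tx":-0.54,"ty":-0.96,"tz":0.05,"rx":0,"ry":0,"rz":0.19,"grip":-0.7},{"tx":-0.54,"ty":-0.96,"tz":0.05,"rx":0,"ry":0,"rz":0.19,"grip":-0.7},{"tx":-0.54,"ty":-0.96,"tz":0.05,"rx":0,"ry":0,"rz":0.19,"grip":-0.7}]'

```text
time: 39.88
tool_pos: [0.5619, -0.0803, 0.147]
tool_rot: [[-0.981, 0.192, -0.001], [0.192, 0.981, 0.001], [0.001, 0.001, -1.0]]
contact_force: [-0.0, -0.2, -1.2]
opening: 0.322
grip_force: 39.5
```

Call:
step_arm --commands '[{"tx":-0.54,"ty":-0.96,"tz":0.2,"rx":0,"ry":0,"rz":0.19,"grip":-0.7},{"tx":-0.54,"ty":-0.96,"tz":0.2,"rx":0,"ry":0,"rz":0.19,"grip":-0.7},{"tx":-0.54,"ty":-0.96,"tz":0.2,"rx":0,"ry":0,"rz":0.19,"grip":-0.7},{"tx":-0.54,"ty":-0.96,"tz":0.2,"rx":0,"ry":0,"rz":0.19,"grip":-0.7},{"tx":-0.54,"ty":-0.96,"tz":0.2,"rx":0,"ry":0,"rz":0.19,"grip":-0.7},{"tx":0,"ty":0,"tz":0,"rx":0,"ry":0,"rz":0,"grip":-0.7},{"tx":0,"ty":0,"tz":0,"rx":0,"ry":0,"rz":0,"grip":-0.7}]'

```text
time: 40.75
tool_pos: [0.5957, -0.2136, 0.1222]
tool_rot: [[-0.936, 0.352, -0.001], [0.352, 0.936, 0.001], [0.001, 0.001, -1.0]]
contact_force: [0.8, -0.0, -0.7]
opening: 0.326
grip_force: 39.6
```

```bash
python3 - <<'E'
from white2 import *
im,L,d=wh("w13",3,5,30)
m=(abs(L[0])<25)&(abs(L[1])<13)&(-L[2]>13)&(-L[2]<25)&(d>0)
print("relay top",m.sum(),[np.percentile(L[i][m],[2,50,98]).round(1) for i in range(3)])
E
```

```text
40.75 [ 0.5957 -0.2136  0.1222] 159.38010138988872 [-0.4611  0.5761 -0.1265  0.8692  0.0005 -0.1012] [-0.0007  0.0008 -1.    ]
pad 1 1667 [np.float64(61.0), np.float64(-0.8)] [np.float64(43.1), np.float64(26.2)]
pad 2 303 [np.float64(120.0), np.float64(-0.3)] [np.float64(41.7), np.float64(48.4)]
pad 3 1578 [np.float64(179.5), np.float64(-0.8)] [np.float64(41.5), np.float64(26.5)]
held 5433 ((0.2841529846191406, 0.012849807739257812), (63.973976135253906, 25.414798736572266), 89.8866958618164) [array([-10.3,  12.2]), array([-27.8,  28.4]), array([-29.7,  -5.5])]
bay centre in tool mm [ 0.4472 -2.7825] yaw err deg -0.21122536240838485
relay top 2631 [array([-8.5,  2.7, 11.4]), array([-12.4,   0.2,  12.8]), array([-20.2, -16.8, -13.6])]
```

View pics/w13.png

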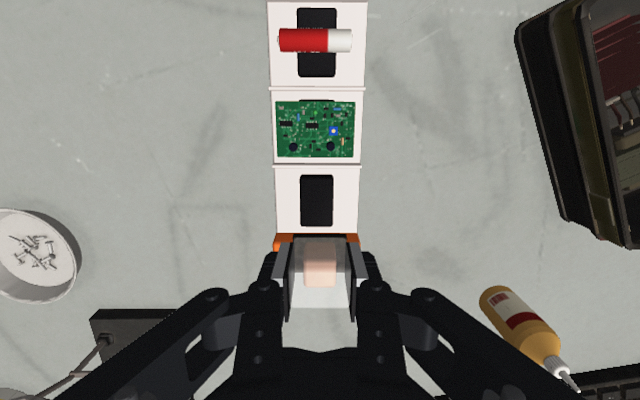

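Call:
step_arm --commands '[{"tx":-0.01,"ty":-0.13,"tz":0.8,"rx":0,"ry":0,"rz":0.02,"grip":-0.7},{"tx":0,"ty":0,"tz":0.8,"rx":0,"ry":0,"rz":0,"grip":-0.7},{"tx":0,"ty":0,"tz":0.7,"rx":0,"ry":0,"rz":0,"grip":-0.7},{"tx":0,"ty":0,"tz":0.5,"rx":0,"ry":0,"rz":0,"grip":-0.7},{"tx":0,"ty":0,"tz":0.3,"rx":0,"ry":0,"rz":0,"grip":-0.7},{"tx":0,"ty":0,"tz":0.06,"rx":0,"ry":0,"rz":0,"grip":-0.7},{"tx":0,"ty":0,"tz":0,"rx":0,"ry":0,"rz":0,"grip":-0.7}]'

```text
time: 41.68
tool_pos: [0.5954, -0.2171, 0.0439]
tool_rot: [[-0.935, 0.355, 0.001], [0.355, 0.935, -0.0], [-0.001, -0.0, -1.0]]
contact_force: [-0.4, -0.4, 0.4]
opening: 0.324
grip_force: 39.6
```

Lower the last ~1.2 mm, let go, lift.

Call:
step_arm --commands '[{"tx":0,"ty":0,"tz":0.05,"rx":0,"ry":0,"rz":0,"grip":-0.7},{"tx":0,"ty":0,"tz":0,"rx":0,"ry":0,"rz":0,"grip":-0.7},{"tx":0,"ty":0,"tz":0,"rx":0,"ry":0,"rz":0,"grip":-0.1},{"tx":0,"ty":0,"tz":0,"rx":0,"ry":0,"rz":0,"grip":0.3},{"tx":0,"ty":0,"tz":0,"rx":0,"ry":0,"rz":0,"grip":0.4},{"tx":0,"ty":0,"tz":-0.5,"rx":0,"ry":0,"rz":0,"grip":0.5},{"tx":0,"ty":0,"tz":-1,"rx":0,"ry":0,"rz":0,"grip":0.5},{"tx":0,"ty":0,"tz":-1,"rx":0,"ry":0,"rz":0,"grip":0.5},{"tx":0,"ty":0,"tz":-1,"rx":0,"ry":0,"rz":0,"grip":0.5},{"tx":-0.5,"ty":0,"tz":-0.9,"rx":0,"ry":0,"rz":0,"grip":0.5},{"tx":-0.5,"ty":0,"tz":-0.8,"rx":0,"ry":0,"rz":0,"grip":0.5},{"tx":0,"ty":0,"tz":0,"rx":0,"ry":0,"rz":0,"grip":0.5}]'

```text
time: 43.18
tool_pos: [0.6203, -0.2267, 0.1749]
tool_rot: [[-0.935, 0.355, 0.005], [0.355, 0.935, -0.002], [-0.005, -0.0, -1.0]]
contact_force: [-0.3, 0.3, -0.5]
opening: 0.75
grip_force: 0.0
```

```bash
python3 -c "
from white2 import *
check('w14')
for n in ('top','scene'):
    im,d=grab_frame(n); cv2.imwrite(f'pics/{n}1.png',im[:,:,::-1])
"
```

```text
43.175 [ 0.6203 -0.2267  0.1749] 159.19087066589105 [-0.4621  0.575   0.0169  1.0076  0.     -0.0989] [ 0.0045 -0.0022 -1.    ]
pad 1 802 [np.float64(65.6), np.float64(-0.6)] [np.float64(34.7), np.float64(26.6)]
part 1 [ 1.5 -1.5] [14.  49.8] 0.1 [25.9382 34.1614]
pad 2 125 [np.float64(120.2), np.float64(-1.4)] [np.float64(41.9), np.float64(51.7)]
part 2 [ 1.2 -1.4] [60.  41.8] 89.9 [19.5664 26.5453]
pad 3 386 [np.float64(164.9), np.float64(-0.5)] [np.float64(12.2), np.float64(26.0)]
part 3 [ 1.1 -1. ] [28.1 21.7] 89.8 [28.5516 60.9414]
```

View pics/w14.png

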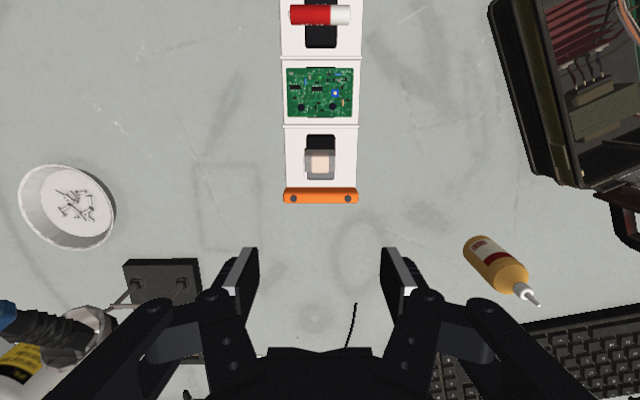

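```bash
python3 -c "
from plant import *
print(finish_job())"
```

```text
the job is handed in; nothing more can be done
None
```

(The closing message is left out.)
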